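# Book in component jars and pack them away

### The arm

A 7-joint arm with a two-finger parallel gripper is mounted at the origin on the work surface. World frame = base frame: x ahead of the robot, y to its left, z up, the work surface at z = 0. Lengths are in m, angles in degrees, forces in N, time in s.
With the tool pointing down it reaches from about 0.425 to 0.875 m from the base axis. Payload 4.7 kg.
Tool frame: the origin (TCP) lies on the centre line of the jaws, within the pads' length; the fingertips stand 17 mm ahead of it and the grasp point (between the pads) lies 2 mm behind it; z points along the fingers, y is the line along which they close (so a half turn about z gives the same grasp; the last joint's range is limited). The gripper opens to 87 mm and grips with 3 to 60 N. Pads are 19 mm wide; open, the fingers measure 117 mm over their backs; the gripper's body (75 mm by 190 mm) begins 51 mm behind the grasp point.
Start: joints at [-71.786, 18.392, -4.016, 83.108, 1.295, 78.541, -3.26], TCP at [0.194, 0.62, 0.209] pointing down, gripper open.
Joint ranges: [-163.93, 163.93], [-17.29, 119.83], [-79.2, 71.16], [3.27, 140.29], [-89.18, 269.18], [5.43, 117.66], [-154.24, 154.24]. Speed limits (degrees/s): [147.25, 147.25, 180, 180, 180, 180, 180].

### API

Orientations are given as [roll, pitch, yaw] about the fixed x, y, z axes, in that order (R = Rz(yaw) Ry(pitch) Rx(roll)).
In Python, from cell import env, read_camera gives the robot as it stands.
- The arm moves only by the shell command python3 -m jog 'ROWS' [FORCE]. ROWS is JSON, a list of rows, each a list of 5 numbers: the opening, from 0 (shut) to 1 (fully open), then the shift along the tool's x, y, z each as a share of 0.02 m, from -1 to 1, then the turn about the tool's z as a share of 45 degrees, from -1 to 1. In form: [[gripper, x, y, z, yaw], ...]. A call has 1 to 12 rows; each row shifts and turns the commanded pose from where the row before left it, along the tool's axes as they then stand; what a row does not reach is not made up. A row lasts 1/12 s, in which the tool goes at most 41.7 mm and 7.16 degrees, less where a joint would pass 70% of its speed; a pose out of reach is approached as far as the arm can. A call with a number of a shift or a turn outside -1 to 1 is refused whole. A call with a gripper value outside its range is refused whole. The fingers move at their own pace and stop on an object; FORCE is the grip in N (left out, the last holds). Time passes only in rows, so rows that do not move let the fingers close. It gives the time, the measured TCP pose, the force, the opening and the grip force at its end, in the units of the state.
- env.get_obs(): the state, without advancing time (a new reading comes with each control period).
- read_camera(name): name is "scene" or "side" or "wrist"; returns a dict with "color" (420x560x3 uint8, red, green, blue), "range_z" (420x560 float32, m along the optical axis (not along the pixel's ray), 0 where there is no reading), "mtx" (3x3 intrinsics, pixels), "world_from_camera" (4x4, takes a point from camera to world coordinates); the wrist camera has in their place "T_tool_cam" (4x4, takes a point from camera to tool coordinates, whose origin is the TCP and whose axes are the flange's). Camera axes: x right, y down, z forward; pixel columns grow to the right and rows downward; lengths in m; the calibration is good to about 2 mm. A picture is of the moment at which its call begins: read the wrist's pose just before it.
- env.sign_off(): hands the job in; it is judged then, once.
The state is a dict: "time_s": time; "qpos": joint angles; "joint_velocities": joint speeds; "effort": joint torques, N m; "tool_pos": TCP position; "tool_rot": TCP orientation; "force": force on the tool from outside, world axes, zero at the start; "wrist_torque": the same for the moment, N m; "grip_width": finger opening in m; "grasp_force": force on a finger pad.
Only numpy, scipy, OpenCV 4.12 (cv2) and the standard library are available. Lean on these libraries where they do the work, as an engineer would, in place of code of your own. Each camera call takes 0.05 s, during which the arm holds its last target. There are 200 camera calls.

### The job

Book in the component jars on the bench and pack them away. Fold the brown carton's lid up, stand every jar upright in the middle of its own spot on the reader with its white label squarely facing the window, and let them all stand still there together for a full second. Then stand all the jars upright in the carton and fold its lid fully shut, leaving the solder spool and the battery among them where they are.

Things in the scene. Friction and masses are not known exactly. Their poses are not given: they have to be found in the camera images.
- jar_a: Component jar (two or three of jar_a, jar_b, jar_c are there, all alike), loose, upright at the start: cylinder 60 mm across, 75 mm tall, black, grey cap, 0.17 to 0.31 kg, part-filled so heavy at the bottom. Origin: centre of its underside; z up its axis; its +x points to the middle of its white label. A white bar on the cap runs from the centre to the rim above the label.
- jar_a_label (a point): Middle of the white label of jar_a (42 mm high, 37 mm wide, on the side wall): 30 mm from the axis along the jar's +x, 30 mm above its underside.
- jar_b: Component jar (two or three of jar_a, jar_b, jar_c are there, all alike), loose, upright at the start: cylinder 60 mm across, 75 mm tall, black, grey cap, 0.17 to 0.31 kg, part-filled so heavy at the bottom. Origin: centre of its underside; z up its axis; its +x points to the middle of its white label. A white bar on the cap runs from the centre to the rim above the label.
- jar_b_label (a point): Middle of the white label of jar_b (42 mm high, 37 mm wide, on the side wall): 30 mm from the axis along the jar's +x, 30 mm above its underside.
- jar_c: Component jar (two or three of jar_a, jar_b, jar_c are there, all alike), loose, upright at the start: cylinder 60 mm across, 75 mm tall, black, grey cap, 0.17 to 0.31 kg, part-filled so heavy at the bottom. Origin: centre of its underside; z up its axis; its +x points to the middle of its white label. A white bar on the cap runs from the centre to the rim above the label.
- jar_c_label (a point): Middle of the white label of jar_c (42 mm high, 37 mm wide, on the side wall): 30 mm from the axis along the jar's +x, 30 mm above its underside.
- reader: Label reader, fixed: grey block 50 x 330 x 86 mm high with three dark windows in a row, before each a printed round spot (72 mm across, flat on the bench). Origin: on the bench at the centre of the middle spot; +x points from the spots to the windows, y along the row, z up. The block's face with the windows is 75 mm from the spot centres (block: x 75 to 125 mm, y -165 to 165 mm).
- spot0 (a point): Centre of reader spot 0, at bench height, at reader y = -105 mm (spots are 105 mm apart). Any jar may use any spot.
- focus0 (a point): Point 30 mm from spot 0 towards its window and 30 mm up: where the middle of the label is when a jar is centred on the spot with its label squarely to the window.
- spot1 (a point): Centre of reader spot 1, at bench height, at reader y = 0 mm (spots are 105 mm apart). Any jar may use any spot.
- focus1 (a point): Point 30 mm from spot 1 towards its window and 30 mm up: where the middle of the label is when a jar is centred on the spot with its label squarely to the window.
- spot2 (a point): Centre of reader spot 2, at bench height, at reader y = 105 mm (spots are 105 mm apart). Any jar may use any spot.
- focus2 (a point): Point 30 mm from spot 2 towards its window and 30 mm up: where the middle of the label is when a jar is centred on the spot with its label squarely to the window.
- carton: Brown stiff-board storage box with a hinged lid, fixed, 130 (x) x 350 (y) x 100 mm high, walls and floor 5 mm thick (inside 120 x 340 x 95 mm deep). Origin: centre of its underside; z up; lid hinge along its far (+x) long top edge. Jars stand in a row along y.
- lid (a joint): Angle of the carton's lid about the far long edge: 0 shut flat on the box, grows as it opens up and away from the robot, 1.57 upright, stops at 1.75. Starts between 0 and 0.4. The hinge is stiff (0.22 N m friction): it stays at whatever angle it is left. The lid is a 136 x 354 x 6 mm panel, 0.2 kg.
- lid_handle (a point): Grip point of the lid's black handle: a post on the lid's top face, 26 mm wide (carton y) x 14 mm (across) x 42 mm tall, 115 mm from the hinge line; this point is 34 mm above the lid's underside, 14 mm below the post's top. Pinched along carton y it can pivot between the fingers as the lid swings, so the tool may keep pointing down throughout.
- lid_hinge (a point): Point on the lid's hinge axis (parallel to carton y), in the middle of the far edge, 65 mm from the carton's origin in its +x, 101 mm above its underside. With the lid shut the handle point is 115 mm from here towards carton -x and 34 mm up.
- spool: Aluminium solder spool, 60 mm across, 47 mm tall, upright. Bystander: leave it where it is. Origin: its underside centre.
- battery: Steel block battery, 26 x 48 x 17 mm. Bystander: leave it where it is. Origin: its underside centre.
Things that resemble listed ones, but are neither listed nor needed, are in the scene too. Leave any yellow look-alike of the jar_a alone. What is shaped like the jar_b but red is not meant.

How it is judged (in metres and radians):
On the way:
1. all jars present stand upright on reader spots, each with its label facing the window, at the same time for 0.8 s (angle between each of jar_a, jar_b, jar_c's own z axis and vertical below 0.1 rad and height (world z) of each of jar_a, jar_b, jar_c below 0.012 m and linear speed of each of jar_a, jar_b, jar_c below 0.03 m/s and ((horizontal distance between jar_a and spot0 below 0.015 m and horizontal distance between jar_a_label and focus0 below 0.015 m) or (horizontal distance between jar_a and spot1 below 0.015 m and horizontal distance between jar_a_label and focus1 below 0.015 m) or (horizontal distance between jar_a and spot2 below 0.015 m and horizontal distance between jar_a_label and focus2 below 0.015 m)) and ((horizontal distance between jar_b and spot0 below 0.015 m and horizontal distance between jar_b_label and focus0 below 0.015 m) or (horizontal distance between jar_b and spot1 below 0.015 m and horizontal distance between jar_b_label and focus1 below 0.015 m) or (horizontal distance between jar_b and spot2 below 0.015 m and horizontal distance between jar_b_label and focus2 below 0.015 m)) and ((horizontal distance between jar_c and spot0 below 0.015 m and horizontal distance between jar_c_label and focus0 below 0.015 m) or (horizontal distance between jar_c and spot1 below 0.015 m and horizontal distance between jar_c_label and focus1 below 0.015 m) or (horizontal distance between jar_c and spot2 below 0.015 m and horizontal distance between jar_c_label and focus2 below 0.015 m))), for 0.8 s.
At the end, for the whole second after the job is handed in: Every jar present stands upright (within 0.12 rad) and at rest on the floor of the carton, and the lid is shut (under 0.06 rad). Before that all jars stood together for 0.8 s on reader spots, within 15 mm of a spot's centre, label within 15 mm of its focus point (x of jar_a in the frame of carton between -0.045 and 0.045 m and y of jar_a in the frame of carton between -0.15 and 0.15 m and z of each of jar_a, jar_b, jar_c in the frame of carton below 0.02 m and angle between each of jar_a, jar_b, jar_c's own z axis and vertical below 0.12 rad and linear speed of each of jar_a, jar_b, jar_c below 0.03 m/s and x of jar_b in the frame of carton between -0.045 and 0.045 m and y of jar_b in the frame of carton between -0.15 and 0.15 m and x of jar_c in the frame of carton between -0.045 and 0.045 m and y of jar_c in the frame of carton between -0.15 and 0.15 m and value of joint lid below 0.06 rad and velocity of joint lid below 0.1 rad/s); the robot touches nothing.
It fails at once if the spool or the battery was disturbed: moved more than 40 mm (distance of any of spool, battery from where it was at the start of the episode above 0.04 m).
Of jar_a, jar_b, jar_c only 2 to 3 are there at a start; the rules pass over those that are not, and their reading is None.
At some moment in a run one of jar_a, jar_b, jar_c may be knocked a few centimetres aside while the robot is not near it.
It also fails if it takes over 210 s, if anything falls off the work surface, if the arm or the gripper's body presses on something with over 40 N, if the wrist force passes 120 N, or if a joint passes its speed limit or range.

## Working session

There is one attempt and no reset: what is moved stays moved. The work goes in short steps, Python scripts to look and compute and a shell command to move; the robot and the scene stay as the last step left them, time stands still between calls to the robot, and variables do not carry over. Pictures are saved under pics/ and viewed, at most 14 in all, crops included, and the job is handed in when it is done.

```bash
ls; mkdir -p pics; cat > h.py <<'E'
import numpy as np, cv2
from cell import env, read_camera
from scipy.spatial.transform import Rotation as R
def tool():
    o=env.get_obs(); T=np.eye(4); T[:3,:3]=R.from_euler('xyz',o['tool_rot'],degrees=True).as_matrix(); T[:3,3]=o['tool_pos']; return T
def cam(n):
    T=tool(); c=read_camera(n)
    c['W']=T@c['T_tool_cam'] if n=='wrist' else c['world_from_camera']
    return c
def save(c,f,crop=None,s=1):
    im=c['color'][...,::-1]
    if crop: im=im[crop[1]:crop[3],crop[0]:crop[2]]
    cv2.imwrite('pics/'+f,cv2.resize(im,None,fx=s,fy=s,interpolation=cv2.INTER_CUBIC))
def px(c,u,v):  # world point from depth
    z=np.median(c['range_z'][v-1:v+2,u-1:u+2]); p=np.linalg.inv(c['mtx'])@[u,v,1]*z
    return (c['W']@np.r_[p,1])[:3]
def onz(c,u,v,h): # ray with plane z=h
    d=c['W'][:3,:3]@np.linalg.inv(c['mtx'])@[u,v,1]; o=c['W'][:3,3]; return o+d*(h-o[2])/d[2]
E
python3 - <<'E'
from h import *
import pickle
print(env.get_obs())
D={}
for n in('scene','side','wrist'):
    c=cam(n); D[n]=c; save(c,n+'0.png',None,1.4); print(n,c['W'].round(3).tolist(),c['mtx'][0,0])
pickle.dump(D,open('d0.pkl','wb'))
E
```

```text
pics
{'time_s': 0.0, 'qpos': array([-71.78645349,  18.43948103,  -4.01534774,  83.17369442,
         1.29595685,  78.53795875,  -3.26009549]), 'joint_velocities': array([ 0.05230353, -0.04017297, -0.05360103,  0.0002086 ,  0.05388959,
        0.09753542,  0.04699938]), 'effort': array([ 3.58279021e-04, -4.91298687e+01, -4.03822605e-01, -3.12518513e+01,
       -6.39984920e-02,  4.37914033e-02,  1.79502413e-04]), 'tool_pos': array([0.19432983, 0.61969354, 0.20816729]), 'tool_rot': array([-1.79894155e+02,  6.52748752e-03,  1.62596104e+02]), 'force': array([-0.92833393, -1.43354473, -0.0282571 ]), 'wrist_torque': array([ 0.03956331, -0.02118744,  0.01150669]), 'grasp_force': 0.0, 'grip_width': 0.08676475897668831}
scene [[-0.471, 0.604, -0.643, 1.23], [0.882, 0.306, -0.358, 0.391], [-0.02, -0.736, -0.677, 0.862], [0.0, 0.0, 0.0, 1.0]] 522.7905999824181
side [[0.98, -0.143, 0.136, 0.32], [-0.197, -0.757, 0.624, -0.772], [0.014, -0.638, -0.77, 1.007], [0.0, 0.0, 0.0, 1.0]] 526.3249463388277
wrist [[0.298, 0.926, 0.233, 0.131], [0.955, -0.289, -0.073, 0.64], [0.0, 0.244, -0.97, 0.384], [0.0, 0.0, 0.0, 1.0]] 318.53909108340775
```

View pics/scene0.png

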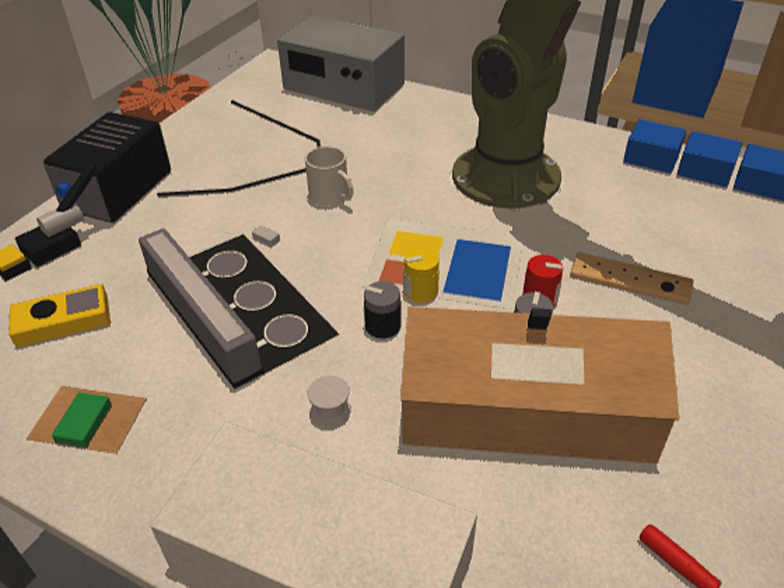

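View pics/side0.png

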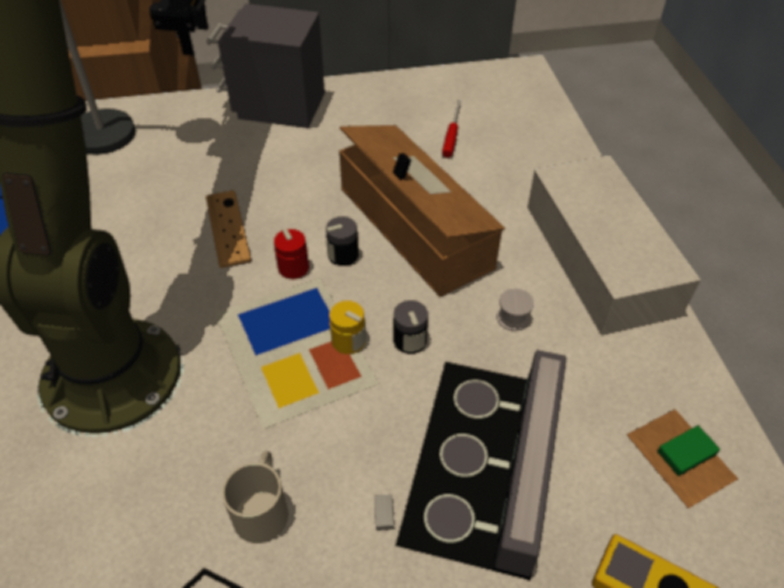

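The scene view shows two black jars: one at (382,310), the other behind the carton at (535,300). It also shows the red and yellow look-alikes, the reader spots at (226,264), (254,296) and (286,332), the spool at (328,395), and the battery at (266,236). The side view shows the jars at (342,240) and (410,325), the carton lid slightly open with its handle at (402,165), and the spots at (477,398), (464,455) and (449,518).

```bash
python3 - <<'E'
from h import *
import pickle
D=pickle.load(open('d0.pkl','rb')); sc,si=D['scene'],D['side']
k=1.4
def two(a,b):
    # triangulate view pixels
    A=[];B=[]
    for c,(u,v) in((sc,a),(si,b)):
        d=c['W'][:3,:3]@np.linalg.inv(c['mtx'])@[u/k,v/k,1]; d/=np.linalg.norm(d); P=np.eye(3)-np.outer(d,d); A.append(P);B.append(P@c['W'][:3,3])
    x=np.linalg.lstsq(np.vstack(A),np.hstack(B),rcond=None)[0]; return x.round(4)
for n,a,b in(('spotA',(226,264),(477,398)),('spotB',(254,296),(464,455)),('spotC',(286,332),(449,518)),('handle',(540,311),(402,158))):
    print(n,two(a,b),onz(sc,a[0]/k,a[1]/k,0).round(4),onz(si,b[0]/k,b[1]/k,0).round(4))
# cloud
for nm,c in D.items():
    v,u=np.mgrid[:420,:560]; z=c['range_z']; p=np.stack([(u-c['mtx'][0,2])/c['mtx'][0,0]*z,(v-c['mtx'][1,2])/c['mtx'][1,1]*z,z,np.ones_like(z)],-1)@c['W'].T
    c['P']=p[...,:3]; c['P'][z==0]=np.nan
    P=c['P']; m=(P[...,2]>.068)&(P[...,2]<.082)&(P[...,0]>.2)&(P[...,0]<.9)&(abs(P[...,1])<.7)
    n,l,st,ce=cv2.connectedComponentsWithStats(m.astype(np.uint8))
    for i in range(1,n):
        if st[i,4]>40: q=P[l==i]; print(nm,'z75',(np.array(ce[i])*k).round(),q.mean(0).round(4),(q[:,:2].min(0)).round(3),q[:,:2].max(0).round(3),c['color'][l==i].mean(0).round())
pickle.dump(D,open('d0.pkl','wb'))
save(si,'c1.png',(220,70,370,270),3)
save(sc,'c2.png',(250,160,490,330),3)
E
```

```text
spotA [ 0.5674 -0.2423  0.1135] [ 0.4885 -0.349   0.    ] [ 0.5819 -0.1591  0.    ]
spotB [ 5.351e-01 -2.545e-01 -4.000e-04] [ 0.5348 -0.2539  0.    ] [ 0.5354 -0.2552  0.    ]
spotC [ 0.4935 -0.2669 -0.1491] [ 0.5815 -0.1566  0.    ] [ 0.4889 -0.3495  0.    ]
handle [0.5348 0.2368 0.1826] [0.3479 0.1954 0.    ] [0.5824 0.4602 0.    ]
scene z75 [125. 173.] [ 0.4211 -0.626   0.0747] [ 0.3   -0.658] [ 0.504 -0.612] [26. 24. 25.]
scene z75 [329. 173.] [ 0.2481 -0.271   0.0755] [ 0.203 -0.326] [ 0.267 -0.23 ] [124. 110.  93.]
scene z75 [ 65. 189.] [ 0.5158 -0.6908  0.0758] [ 0.503 -0.699] [ 0.527 -0.683] [28. 51. 88.]
scene z75 [ 58. 210.] [ 0.5688 -0.6531  0.0726] [ 0.534 -0.677] [ 0.605 -0.636] [103.  95.  86.]
scene z75 [205. 318.] [ 0.6686 -0.2407  0.0751] [ 0.576 -0.453] [ 0.718 -0.137] [60. 54. 52.]
scene z75 [421. 260.] [ 0.3989 -0.0012  0.0749] [ 0.365 -0.032] [0.425 0.026] [197. 156.  31.]
scene z75 [545. 267.] [0.3249 0.1853 0.075 ] [0.291 0.157] [0.351 0.213] [167.  43.  37.]
scene z75 [381. 295.] [ 0.5021 -0.0202  0.0751] [ 0.469 -0.05 ] [0.529 0.007] [108.  97.  92.]
scene z
[... 817 characters left out ...]
.0255  0.0754] [ 0.469 -0.054] [0.525 0.007] [89. 81. 74.]
side z75 [263. 456.] [ 0.2413 -0.243   0.0763] [ 0.235 -0.253] [ 0.247 -0.231] [142. 128. 104.]
side z75 [254. 471.] [ 0.2262 -0.2632  0.0754] [ 0.2   -0.282] [ 0.255 -0.257] [81. 73. 58.]
side z75 [505. 509.] [ 0.5538 -0.3824  0.0731] [ 0.541 -0.412] [ 0.57  -0.351] [30. 30. 27.]
side z75 [263. 513.] [ 0.2336 -0.3266  0.0747] [ 0.201 -0.336] [ 0.262 -0.292] [78. 70. 56.]
side z75 [518. 554.] [ 0.5526 -0.4456  0.0758] [ 0.53  -0.456] [ 0.576 -0.433] [41. 37. 36.]
wrist z75 [488. 319.] [0.2458 0.6732 0.0743] [0.233 0.652] [0.274 0.7  ] [82. 72. 66.]
wrist z75 [462. 423.] [0.3206 0.6329 0.0754] [0.306 0.626] [0.338 0.639] [79. 69. 62.]
```

View pics/c1.png

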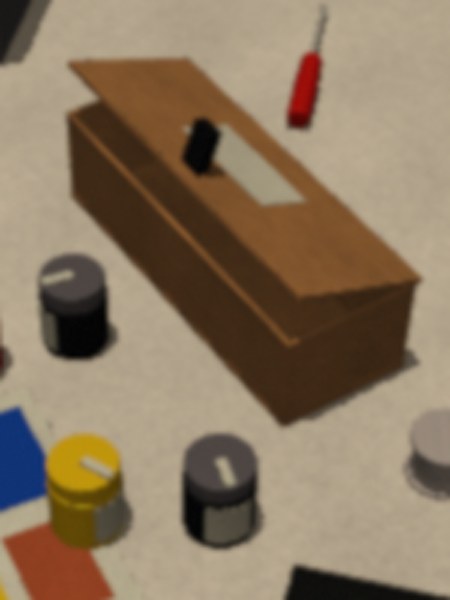

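View pics/c2.png

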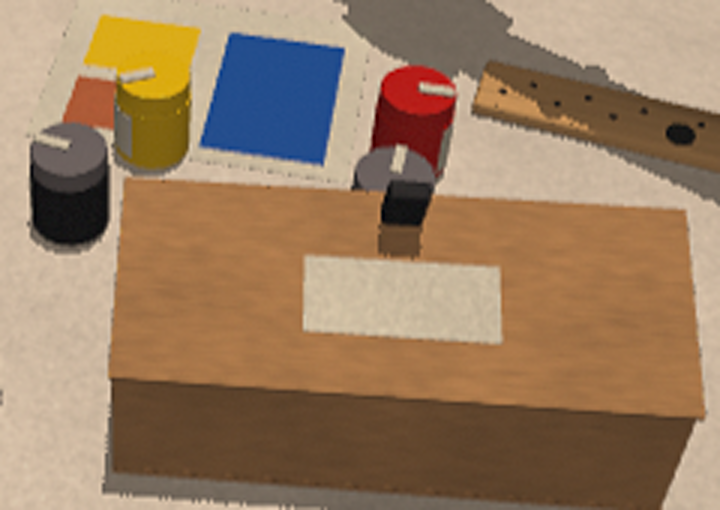

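Crops: in side crop c1, jar 1's cap is centred at (218,463) with its bar toward (232,487). Jar 2's cap is at (72,275) with its bar toward (42,281). The lid is ajar by about 0.3 rad, with the handle at (202,145). In scene crop c2 the handle is at (405,205).

```bash
python3 - <<'E'
from h import *
import pickle
D=pickle.load(open('d0.pkl','rb')); sc,si=D['scene'],D['side']
for nm,c in(('scene',sc),('side',si)):
    P=c['P']; col=c['color'].astype(int)
    m=(P[...,2]>.088)&(P[...,0]>.42)&(P[...,0]<.74)&(P[...,1]>.02)&(P[...,1]<.5)
    brown=m&(col[...,0]-col[...,2]>25)
    q=P[brown]
    # RANSAC plane
    rng=np.random.default_rng(0);best=None
    for _ in range(300):
        a=q[rng.choice(len(q),3,False)]; n=np.cross(a[1]-a[0],a[2]-a[0]); n/=np.linalg.norm(n)+1e-9
        if abs(n[2])<.7: continue
        i=abs((q-a[0])@n)<.003
        if best is None or i.sum()>best.sum(): best=i
    w=q[best]; ce=w.mean(0); n=np.linalg.svd(w-ce,full_matrices=False)[2][2]; n*=np.sign(n[2])
    box=cv2.minAreaRect(w[:,:2].astype(np.float32)); 
    print(nm,len(w),'n',n.round(3),'tilt',np.arccos(n[2]).round(3),'az',np.degrees(np.arctan2(n[1],n[0])).round(1),'c',ce.round(4),'box',box)
    for p in cv2.boxPoints(box): print('  corner',p.round(4),(ce[2]-(n[:2]@(p-ce[:2]))/n[2]).round(4))
    dk=m&(col.sum(-1)<110)&(((P-ce)@n)>.01)
    h=P[dk]; print(' handle',len(h),h.mean(0).round(4),h.min(0).round(4),h.max(0).round(4),'max above lid',((h-ce)@n).max().round(4))
    w4=P[...,2]
    for J in((.499,-.023),(.414,.1955)):
        s=(abs(P[...,2]-.076)<.006)&(np.hypot(P[...,0]-J[0],P[...,1]-J[1])<.032)
        b=s&(col.min(-1)>col[s].mean()+35)
        e=P[s][:,:2]; cc,r=cv2.minEnclosingCircle(e.astype(np.float32)); d=P[b][:,:2].mean(0)-cc
        print(' jar',np.round(cc,4),round(r,4),'n',b.sum(),'bar yaw',np.degrees(np.arctan2(d[1],d[0])).round(1),np.hypot(*d).round(4))
E
```

```text
scene 12234 n [0.321 0.131 0.938] tilt 0.354 az 22.2 c [0.5723 0.2554 0.1284] box ((0.5704053640365601, 0.25183364748954773), (0.13038204610347748, 0.35434597730636597), 22.154529571533203)
  corner [0.4432 0.3913] 0.1536
  corner [0.5768 0.0632] 0.1537
  corner [0.6976 0.1123] 0.1056
  corner [0.564  0.4405] 0.1055
 handle 131 [0.5421 0.2376 0.1723] [0.5324 0.222  0.1541] [0.551  0.2511 0.1886] max above lid 0.0443
 jar [ 0.4992 -0.0224] 0.0311 n 26 bar yaw -91.2 0.014
 jar [0.4159 0.1984] 0.0299 n 26 bar yaw -173.7 0.0142
side 3247 n [0.319 0.131 0.939] tilt 0.352 az 22.3 c [0.5725 0.2336 0.1312] box ((0.568159818649292, 0.25100985169410706), (0.13378870487213135, 0.3604174554347992), 22.179636001586914)
  corner [0.4382 0.3926] 0.1547
  corner [0.5742 0.0589] 0.155
  corner [0.6981 0.1094] 0.1058
  corner [0.5621 0.4431] 0.1055
 handle 115 [0.5328 0.2301 0.1743] [0.5194 0.2173 0.1565] [0.5456 0.2454 0.1896] max above lid 0.0435
 jar [ 0.4979 -0.0233] 0.0307 n 22 bar yaw -86.5 0.0116
 jar [0.4137 0.198 ] 0.0296 n 12 bar yaw -172.2 0.0129
```

```bash
python3 - <<'E'
import pickle,numpy as np
D=pickle.load(open('d0.pkl','rb'))
for n in D:
    P=D[n]['P']; m=(P[...,0]>.15)&(P[...,0]<.5)&(P[...,1]>.55)&(P[...,1]<.9)&(P[...,2]>.03)
    q=P[m]
    if len(q): print(n,np.percentile(q,[1,50,99],axis=0).round(3).tolist())
E
python3 -m jog '[[1,0,0,-1,0],[1,0,0,-1,0],[1,0,0,-1,0]]'
```

```text
side [[0.171, 0.558, 0.033], [0.328, 0.65, 0.162], [0.446, 0.772, 0.333]]
wrist [[0.152, 0.568, 0.05], [0.175, 0.642, 0.317], [0.304, 0.77, 0.343]]
time_s: 0.4
tool_pos: [0.1944, 0.6197, 0.2692]
tool_rot: [-179.9, 0.0, 162.6]
force: [-0.5, 0.1, 0.3]
grip_width: 0.0867
grasp_force: 0.0
```

```bash
python3 -m jog '[[1,-0.3,-0.95,0,0],[1,-0.3,-0.95,0,0],[1,-0.3,-0.95,0,0],[1,-0.3,-0.95,0,0],[1,-0.3,-0.95,0,0],[1,0,0,0,-0.147],[1,0,0,0,-0.147],[1,0,0,0,-0.147],[1,0,0,0,-0.147],[1,0,0,0,-0.147],[1,0,0,0,-0.147]]' >/dev/null
python3 -m jog '[[1,-0.53,-0.98,0,0],[1,-0.53,-0.98,0,0],[1,-0.53,-0.98,0,0],[1,-0.53,-0.98,0,0],[1,-0.53,-0.98,0,0],[1,-0.53,-0.98,0,0],[1,-0.53,-0.98,0,0],[1,-0.53,-0.98,0,0],[1,-0.53,-0.98,0,0],[1,-0.53,-0.98,0,0]]' >/dev/null
python3 -m jog '[[1,-0.53,-0.98,0,0],[1,-0.53,-0.98,0,0],[1,-0.53,-0.98,0,0],[1,-0.53,-0.98,0,0],[1,-0.53,-0.98,0,0],[1,-0.53,-0.98,0,0],[1,-0.53,-0.98,0,0],[1,-0.53,-0.98,0,0],[1,-0.53,-0.98,0,0],[1,-0.53,-0.98,0,0],[1,0,0,0,0]]'
python3 - <<'E'
from h import *
c=cam('wrist'); save(c,'w1.png',None,1.4)
E
```

```text
time_s: 3.07
tool_pos: [0.5428, 0.2332, 0.2688]
tool_rot: [-179.8, 0.0, -158.1]
force: [-0.6, -0.9, 0.7]
grip_width: 0.0867
grasp_force: 0.0
```

View pics/w1.png

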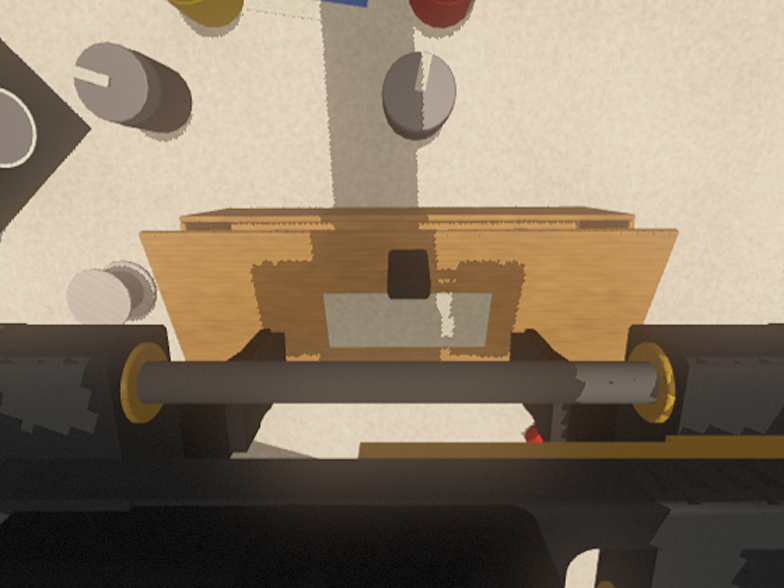

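The wrist view shows the handle at (409,270), lid edges centred near 408, jar caps at (112,80) and (420,92), and no third jar.

```bash
python3 - <<'E'
from h import *
c=cam('wrist')
ex=np.array([.9259,.3778]);ey=np.array([-.3778,.9259])
for n,(u,v),h in(('handle top',(409,262),.186),('handle depth',(409,272),None),('cap1',(112,84),.075),('cap2',(420,95),.075),('nearL',(140,231),.1537),('nearR',(678,230),.1537)):
    u/=1.4;v/=1.4
    p=px(c,int(u),int(v)) if h is None else onz(c,u,v,h)
    print(n,p.round(4),'s,t',(p[:2]@ex).round(4),(p[:2]@ey).round(4), px(c,int(u),int(v)).round(4))
T=tool();print((T[:2,3]@ex).round(4),(T[:2,3]@ey).round(4))
E
```

```text
handle top [0.5213 0.2349 0.186 ] s,t 0.5714 0.0206 [0.5246 0.2367 0.165 ]
handle depth [0.5284 0.238  0.1763] s,t 0.5792 0.0207 [0.5284 0.238  0.1763]
cap1 [ 0.4967 -0.0178  0.075 ] s,t 0.4532 -0.2041 [ 0.4967 -0.0178  0.075 ]
cap2 [0.4154 0.2035 0.075 ] s,t 0.4615 0.0315 [0.4146 0.2032 0.075 ]
nearL [0.5733 0.068  0.1537] s,t 0.5565 -0.1536 [ 0.6222 -0.0066  0.0013]
nearR [0.4412 0.3921 0.1537] s,t 0.5567 0.1964 [0.4208 0.4867 0.0013]
0.5894 0.016
```

```bash
python3 -m jog '[[1,0.1,0.1,0.98,0],[1,0,0,0.98,0],[1,0,0,0.98,0],[0.7,0,0,0.98,0],[0.6,0,0,0.98,0],[0.3,0,0,0,0],[0.2,0,0,0,0],[0.2,0,0,0,0],[0.2,0,0,0,0],[0.2,0,0,0,0]]' 15
python3 -m jog '[[0.2,0,0,0,0],[0.2,0,0,0,0],[0.2,0,0,0,0],[0.2,0,0,0,0]]' 15
```

```text
time_s: 4.0
tool_pos: [0.5376, 0.2399, 0.1729]
tool_rot: [180.0, 0.1, -157.7]
force: [0.6, -0.2, 1.2]
grip_width: 0.0486
grasp_force: 0.0
time_s: 4.33
tool_pos: [0.5376, 0.2381, 0.1716]
tool_rot: [-179.9, 0.0, -157.8]
force: [0.6, -2.5, 0.3]
grip_width: 0.0249
grasp_force: 15.0
```

```bash
python3 -m jog '[[0.2,-0.214,0,-0.254,0],[0.2,-0.214,0,-0.254,0],[0.2,-0.241,0,-0.229,0],[0.2,-0.241,0,-0.229,0],[0.2,-0.264,0,-0.201,0],[0.2,-0.264,0,-0.201,0],[0.2,-0.285,0,-0.170,0],[0.2,-0.285,0,-0.170,0],[0.2,-0.302,0,-0.138,0],[0.2,-0.302,0,-0.138,0],[0.2,-0.315,0,-0.104,0],[0.2,-0.315,0,-0.104,0]]' 15
python3 -m jog '[[0.2,-0.325,0,-0.068,0],[0.2,-0.325,0,-0.068,0],[0.2,-0.330,0,-0.032,0],[0.2,-0.330,0,-0.032,0],[0.2,-0.332,0,0.005,0],[0.2,-0.332,0,0.005,0],[0.2,-0.329,0,0.042,0],[0.2,-0.329,0,0.042,0],[0.2,-0.323,0,0.078,0],[0.2,-0.323,0,0.078,0],[0.2,-0.312,0,0.112,0],[0.2,-0.312,0,0.112,0]]' 15
```

```text
time_s: 5.33
tool_pos: [0.5968, 0.2624, 0.2124]
tool_rot: [-179.9, -0.3, -157.8]
force: [3.4, -4.1, -15.4]
grip_width: 0.0231
grasp_force: 15.0
time_s: 6.33
tool_pos: [0.6698, 0.2944, 0.2101]
tool_rot: [180.0, 0.1, -157.7]
force: [0.6, 0.2, -0.5]
grip_width: 0.0176
grasp_force: 0.0
```

```bash
python3 - <<'E'
from h import *
c=cam('side'); save(c,'s2.png',(200,30,400,230),3)
E
```

```text
(no output)
```

View pics/s2.png

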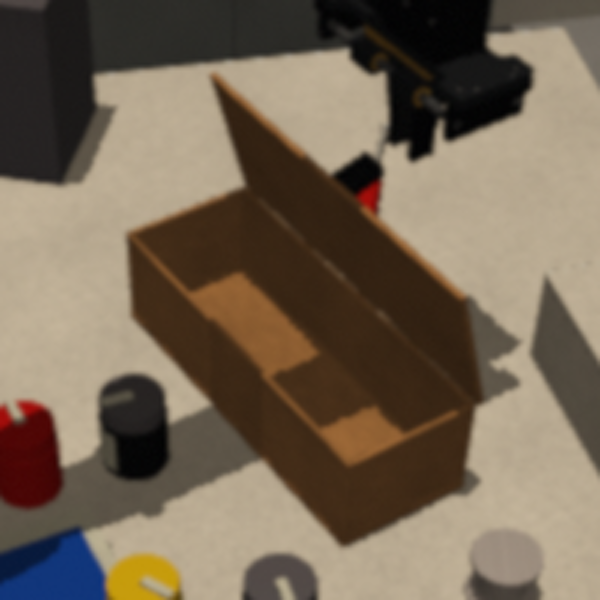

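The picture shows the lid standing partly up, with the handle visible at (360,175) and the gripper clear of it. The carton is empty. I'll measure the lid angle.

```bash
cat >> h.py <<'E'
ex=np.array([.9259,.3778]);ey=np.array([-.3778,.9259])
def cloud(c):
    v,u=np.mgrid[:420,:560]; z=c['range_z']; p=np.stack([(u-c['mtx'][0,2])/c['mtx'][0,0]*z,(v-c['mtx'][1,2])/c['mtx'][1,1]*z,z,np.ones_like(z)],-1)@c['W'].T
    P=p[...,:3]; P[z==0]=np.nan; return P
def lid(c):
    P=cloud(c); s=P[...,:2]@ex; t=P[...,:2]@ey; z=P[...,2]; col=c['color'].astype(int)
    m=(s>.53)&(s<.76)&(abs(t-.0176)<.16)&(z>.115)&(z<.25)&(col[...,0]-col[...,2]>15)
    f=np.polyfit(z[m],s[m],1); r=abs(np.polyval(f,z[m])-s[m]); k=r<.006; f=np.polyfit(z[m][k],s[m][k],1)
    print('lid n',k.sum(),'angle',np.pi/2+np.arctan(f[0]),'top z',np.percentile(z[m][k],99),'s at .101',np.polyval(f,.101))
E
python3 - <<'E'
from h import *
lid(cam('side')); lid(cam('scene')); T=tool(); print(T[:2,3]@ex,T[:2,3]@ey)
E
```

```text
lid n 1998 angle 1.3011079472797467 top z 0.23252892167609876 s at .101 0.6806983947240234
lid n 8089 angle 1.2885581300325968 top z 0.2298853135244494 s at .101 0.6885392339562747
0.7305673328861896 0.019122423862458993
```

```bash
python3 -m jog '[[0,0,0,-1,0],[0,0,0,-1,0],[0,0,0,-1,0],[0,0,0,-1,0],[0,0.93,0,0,0],[0,0.93,0,0,0],[0,0.93,0,0,0],[0,0.93,0,0,0],[0,0.93,0,0,0],[0,0.93,0,0,0],[0,0.93,0,0,0],[0,0,0,0,0]]' 
python3 -m jog '[[0,0,0,0.94,0],[0,0,0,0.94,0],[0,0,0,0.94,0],[0,0,0,0.94,0],[0,0,0,0,0]]'
python3 -m jog '[[0,-0.47,0,0,0],[0,-0.47,0,0,0],[0,-0.47,0,0,0],[0,-0.47,0,0,0],[0,-0.47,0,0,0],[0,-0.47,0,0,0],[0,-0.47,0,0,0],[0,-0.47,0,0,0],[0,-0.47,0,0,0],[0,0,0,0,0]]'
python3 - <<'E'
from h import *
lid(cam('side')); lid(cam('scene')); T=tool(); print(T[:2,3]@ex,T[:2,3]@ey)
E
```

```text
time_s: 7.48
tool_pos: [0.5462, 0.243, 0.2909]
tool_rot: [179.9, -0.0, -157.7]
force: [-0.6, 0.5, -0.4]
grip_width: 0.0006
grasp_force: 0.0
time_s: 7.9
tool_pos: [0.5467, 0.2433, 0.2105]
tool_rot: [-180.0, -0.4, -157.7]
force: [-1.3, -0.3, -0.9]
grip_width: 0.0009
grasp_force: 0.0
time_s: 8.73
tool_pos: [0.632, 0.2783, 0.2192]
tool_rot: [180.0, 0.6, -157.7]
force: [3.0, 2.0, 10.1]
grip_width: 0.0004
grasp_force: 4.8
lid n 3595 angle 1.7087067355413472 top z 0.23431039637826873 s at .101 0.6808682349470342
lid n 7507 angle 1.694851353571034 top z 0.23412389891519741 s at .101 0.6885734669555035
0.6900013537892516 0.018908009945749232
```

```bash
python3 -m jog '[[0,0.8,0,0,0],[0,0.8,0,-0.6,0],[0,0.8,0,-1,0],[0.5,0,0,-1,0],[1,0,0,0,0.154],[1,0,0,0,0.154],[1,0,0,0,0.154],[1,0,0,0,0.154],[1,0,0,0,0.154],[1,0,0,0,0.154],[1,0,0,0,0.154],[1,0,0,0,0.154]]' >/dev/null
python3 -m jog '[[1,0,0,0,0.154],[1,0,0,0,0.154],[1,0,0,0,0.154],[1,0,0,0,0.154],[1,0,0,0,0.154],[1,0,0,0,0.154],[1,0,0,0,0.154],[1,0,0,0,0.154],[1,0,0,0,0]]'
```

```text
time_s: 10.58
tool_pos: [0.5836, 0.2587, 0.2672]
tool_rot: [179.9, -0.0, 91.2]
force: [-0.3, 0.5, -0.0]
grip_width: 0.0871
grasp_force: 0.0
```

```bash
cat >> h.py <<'E'
def jars(names=('scene','side')):
    for nm in names:
        c=cam(nm); P=cloud(c); col=c['color'].astype(int); sat=col.max(-1)-col.min(-1)
        m=(abs(P[...,2]-.075)<.006)&(P[...,0]>.3)&(P[...,0]<.75)&(P[...,1]>-.45)&(P[...,1]<.35)&(sat<32)
        n,l,st,ce=cv2.connectedComponentsWithStats(m.astype(np.uint8))
        for i in range(1,n):
            if st[i,4]<60: continue
            e=P[l==i][:,:2]; cc,r=cv2.minEnclosingCircle(e.astype(np.float32))
            if not .026<r<.036: continue
            b=(l==i)&(col.min(-1)>np.median(col[l==i].mean(-1))+30); d=P[b][:,:2].mean(0)-cc
            print(nm,'jar',np.round(cc,4),'mean',e.mean(0).round(4),round(r,4),'n',b.sum(),'yaw',np.degrees(np.arctan2(d[1],d[0])).round(1))
E
python3 -m jog '[[1,-0.93,-0.303,0,0],[1,-0.93,-0.303,0,0],[1,-0.93,-0.303,0,0],[1,-0.93,-0.303,0,0],[1,-0.93,-0.303,0,0],[1,-0.93,-0.303,0,0],[1,-0.93,-0.303,0,0],[1,-0.93,-0.303,0,0],[1,-0.93,-0.303,0,0],[1,-0.93,-0.303,0,0],[1,-0.93,-0.303,0,0],[1,-0.93,-0.303,0,0]]'>/dev/null
python3 -m jog '[[1,-0.93,-0.303,0,0],[1,-0.93,-0.303,0,0],[1,-0.93,-0.303,0,0],[1,0,0,0,0]]'
python3 -c "
from h import *
jars()"
```

```text
time_s: 11.92
tool_pos: [0.4973, -0.0287, 0.2668]
tool_rot: [180.0, 0.0, 91.0]
force: [0.4, -1.4, -0.2]
grip_width: 0.0868
grasp_force: 0.0
scene jar [ 0.4986 -0.0225] mean [ 0.5014 -0.0205] 0.0311 n 28 yaw -91.0
scene jar [0.4171 0.2008] mean [0.4211 0.2008] 0.03 n 0 yaw nan
side jar [0.4126 0.1981] mean [0.416  0.1952] 0.0318 n 20 yaw 91.4
side jar [ 0.4956 -0.0238] mean [ 0.4967 -0.0261] 0.0302 n 46 yaw 76.4h.py:37: RuntimeWarning: Mean of empty slice.
  b=(l==i)&(col.min(-1)>np.median(col[l==i].mean(-1))+30); d=P[b][:,:2].mean(0)-cc
  ret = um.true_divide(
```

```bash
python3 -m jog '[[1,0.3,0.05,0.9,0],[1,0,0,0.98,0],[1,0,0,0.98,0],[1,0,0,0.98,0],[1,0,0,0.98,0],[1,0,0,0.98,0],[1,0,0,0.98,0],[1,0,0,0.98,0],[1,0,0,0.98,0],[1,0,0,0.98,0],[1,0,0,0.98,0],[1,0,0,0,0]]'
python3 -m jog '[[0.4,0,0,0,0],[0.4,0,0,0,0],[0.4,0,0,0,0],[0.4,0,0,0,0],[0.4,0,0,0,0],[0.4,0,0,0,0]]' 30
```

```text
time_s: 13.02
tool_pos: [0.4963, -0.016, 0.0488]
tool_rot: [-179.6, 0.1, 91.5]
force: [-0.7, -0.3, 0.1]
grip_width: 0.0873
grasp_force: 0.0
time_s: 13.52
tool_pos: [0.4988, -0.0169, 0.0531]
tool_rot: [-179.9, -0.1, 91.4]
force: [-4.1, 0.5, 7.1]
grip_width: 0.0587
grasp_force: 30.0
```

```bash
python3 -m jog '[[0.4,0,0,-0.5,0],[0.4,0,0,-0.8,0],[0.4,0,0,-0.9,0],[0.4,0,0,-0.8,-0.1556],[0.4,0,0,0,-0.1556],[0.4,0,0,0,-0.1556],[0.4,0,0,0,-0.1556],[0.4,0,0,0,-0.1556],[0.4,0,0,0,-0.1556],[0.4,0,0,0,-0.1556],[0.4,0,0,0,-0.1556],[0.4,0,0,0,-0.1556]]'
python3 -m jog '[[0.4,0,0,0,0],[0.4,0,0,0,0],[0.4,0,0,0,0]]'
python3 -c "
from h import *
c=cam('side');save(c,'s3.png',(200,130,450,420),2)"
```

```text
time_s: 14.52
tool_pos: [0.4994, -0.0171, 0.1128]
tool_rot: [180.0, 0.0, 154.8]
force: [0.6, 0.1, -2.9]
grip_width: 0.0591
grasp_force: 30.0
time_s: 14.77
tool_pos: [0.4994, -0.0171, 0.1126]
tool_rot: [180.0, 0.0, 154.2]
force: [-0.4, -0.1, -2.2]
grip_width: 0.0587
grasp_force: 30.0
```

View pics/s3.png

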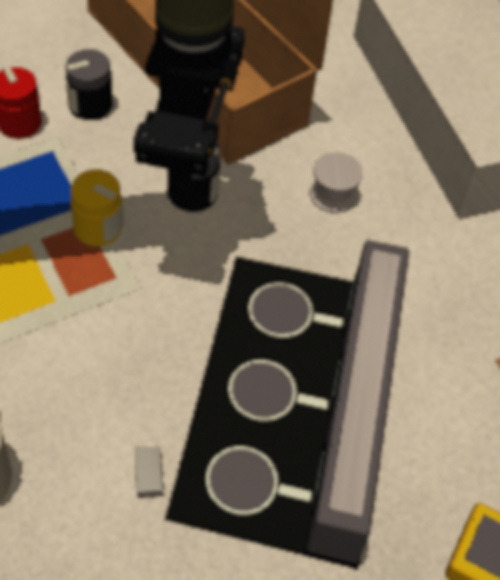

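The side view shows the jar held upright in the gripper at (193,190). The spots are empty at (281,309), (262,390) and (243,481).

```bash
python3 -m jog '[[0.4,-0.812,-0.569,0,0],[0.4,-0.812,-0.569,0,0],[0.4,-0.812,-0.569,0,0],[0.4,-0.812,-0.569,0,0],[0.4,-0.812,-0.569,0,0],[0.4,-0.812,-0.569,0,0],[0.4,-0.812,-0.569,0,0],[0.4,-0.812,-0.569,0,0],[0.4,0,0,0,0],[0.4,0,0,0,0],[0.4,0,0,0,0]]'
```

```text
time_s: 15.73
tool_pos: [0.5769, -0.1546, 0.1121]
tool_rot: [180.0, -0.1, 154.4]
force: [0.5, 0.9, -2.0]
grip_width: 0.059
grasp_force: 30.0
```

```bash
python3 -m jog '[[0.4,0,-0.05,0.73,0],[0.4,0,0,0.73,0],[0.4,0,0,0.73,0],[0.4,0,0,0.6,0],[0.4,0,0,0.1,0],[0.4,0,0,0,0],[0.4,0,0,0,0]]'
python3 -m jog '[[1,0,0,0,0],[1,0,0,0,0],[1,0,0,0,0],[1,0,0,0,0],[1,0,0,-0.5,0],[1,0,0,-1,0],[1,0,0,-1,0],[1,0,0,-1,0],[1,0,0,-1,0],[1,0,0,-1,0],[1,0,0,-1,0],[1,0,0,-1,0]]'
```

```text
time_s: 16.32
tool_pos: [0.5769, -0.1558, 0.055]
tool_rot: [180.0, 0.0, 154.4]
force: [-0.6, 0.2, -2.9]
grip_width: 0.0587
grasp_force: 30.0
time_s: 17.32
tool_pos: [0.5768, -0.1564, 0.2067]
tool_rot: [180.0, 0.1, 154.4]
force: [0.0, 0.2, -0.0]
grip_width: 0.087
grasp_force: 0.0
```

```bash
python3 -m jog '[[1,0,0,-1,0.1556],[1,0,0,-1,0.1556],[1,0,0,0,0.1556],[1,0,0,0,0.1556],[1,0,0,0,0.1556],[1,0,0,0,0.1556],[1,0,0,0,0.1556],[1,0,0,0,0.1556],[1,0,0,0,0.1556],[1,0,0,0,0.1556],[1,0,0,0,0.1556],[1,0,0,0,0.1556]]'>/dev/null
python3 -m jog '[[1,0,0,0,0.1556],[1,0,0,0,0.1556],[1,0,0,0,0.1556],[1,0,0,0,0.1556],[1,0,0,0,0.1556],[1,0,0,0,0.1556],[1,0,0,0,0.1556],[1,0,0,0,0.1556],[1,0,0,0,0.1556],[1,0,0,0,0],[1,0,0,0,0]]'
python3 -c "
from h import *
jars()"
```

```text
time_s: 19.23
tool_pos: [0.5768, -0.1562, 0.2453]
tool_rot: [-180.0, -0.0, 7.6]
force: [-0.4, 0.5, 0.4]
grip_width: 0.087
grasp_force: 0.0
scene jar [ 0.585  -0.1579] mean [ 0.5866 -0.1565] 0.0306 n 89 yaw -131.2
scene jar [0.4169 0.2009] mean [0.421  0.2007] 0.0301 n 0 yaw nan
side jar [0.4153 0.1965] mean [0.416  0.1941] 0.0298 n 16 yaw 115.7
side jar [ 0.581  -0.1601] mean [ 0.5812 -0.1624] 0.0303 n 0 yaw nanh.py:37: RuntimeWarning: Mean of empty slice.
  b=(l==i)&(col.min(-1)>np.median(col[l==i].mean(-1))+30); d=P[b][:,:2].mean(0)-cc
  ret = um.true_divide(
```

```bash
python3 -m jog '[[1,-0.299,-0.981,0,0],[1,-0.299,-0.981,0,0],[1,-0.299,-0.981,0,0],[1,-0.299,-0.981,0,0],[1,-0.299,-0.981,0,0],[1,-0.299,-0.981,0,0],[1,-0.299,-0.981,0,0],[1,-0.299,-0.981,0,0],[1,-0.299,-0.981,0,0],[1,-0.299,-0.981,0,0],[1,-0.299,-0.981,0,0],[1,-0.299,-0.981,0,0]]'>/dev/null
python3 -m jog '[[1,-0.299,-0.981,0,0],[1,-0.299,-0.981,0,0],[1,-0.299,-0.981,0,0],[1,-0.299,-0.981,0,0],[1,-0.299,-0.981,0,0],[1,-0.299,-0.981,0,0],[1,-0.299,-0.981,0,0],[1,0,0,0,0],[1,0,0,0,0],[1,0,0,0,0]]'
python3 -c "
from h import *
jars()
save(cam('scene'),'sc4.png',None,1.4)" 2>/dev/null
```

```text
time_s: 21.17
tool_pos: [0.4167, 0.1979, 0.2448]
tool_rot: [180.0, -0.0, 7.4]
force: [-0.2, -0.2, 0.2]
grip_width: 0.0869
grasp_force: 0.0
scene jar [ 0.5836 -0.1582] mean [ 0.5856 -0.1557] 0.0304 n 0 yaw nan
scene jar [0.417 0.2  ] mean [0.4204 0.2005] 0.0305 n 81 yaw 149.9
side jar [0.4168 0.1981] mean [0.4152 0.1951] 0.0323 n 73 yaw 139.4
side jar [ 0.5823 -0.1601] mean [ 0.5805 -0.1626] 0.0302 n 20 yaw 35.1
```

View pics/sc4.png

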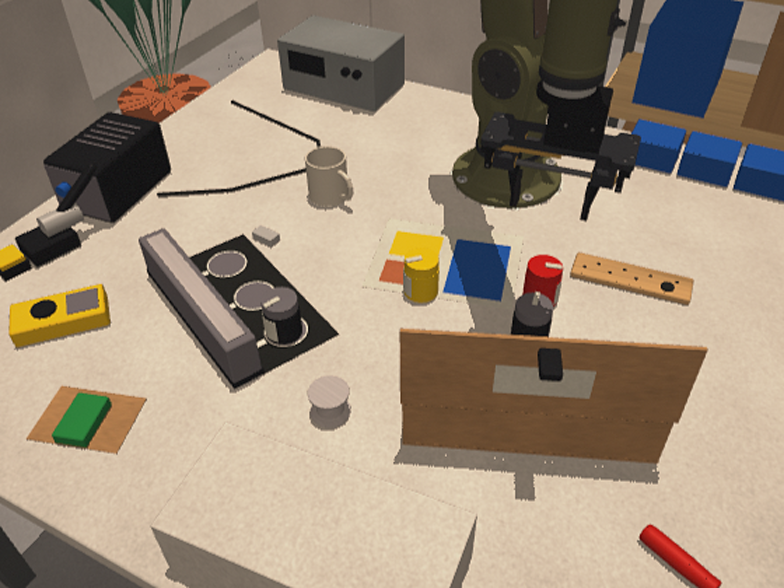

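The scene view shows jar 1 standing on the right-hand spot at (282,315) with its bar toward the window. The lid is up, and jar 2 is untouched at (533,315).

```bash
python3 -m jog '[[1,0,0,0.96,0],[1,0,0,0.96,0],[1,0,0,0.96,0],[1,0,0,0.96,0],[1,0,0,0.96,0],[1,0,0,0.96,0],[1,0,0,0.96,0],[1,0,0,0.96,0],[1,0,0,0.96,0],[1,0,0,0.96,0],[1,0,0,0,0],[1,0,0,0,0]]'
python3 -m jog '[[0.4,0,0,0,0],[0.4,0,0,0,0],[0.4,0,0,0,0],[0.4,0,0,0,0],[0.4,0,0,0,0],[0.4,0,0,0,0]]' 30
python3 -m jog '[[0.4,0,0,-0.5,0],[0.4,0,0,-0.8,0],[0.4,0,0,-0.9,0],[0.4,0,0,-0.9,0],[0.4,0,0,-0.9,0],[0.4,0,0,-0.9,0],[0.4,0,0,-0.6,0],[0.4,0,0,0,0]]'
```

```text
time_s: 22.32
tool_pos: [0.416, 0.1978, 0.0523]
tool_rot: [179.9, 0.1, 7.3]
force: [1.4, 0.7, -0.0]
grip_width: 0.087
grasp_force: 0.0
time_s: 22.82
tool_pos: [0.4165, 0.1992, 0.0531]
tool_rot: [-180.0, -0.0, 7.4]
force: [-0.4, -0.2, 1.9]
grip_width: 0.0591
grasp_force: 30.0
time_s: 23.48
tool_pos: [0.4177, 0.1997, 0.1654]
tool_rot: [-179.8, -0.2, 7.4]
force: [0.1, 0.8, -2.7]
grip_width: 0.0594
grasp_force: 30.0
```

```bash
python3 -m jog '[[0.4,0,0,0,-0.1556],[0.4,0,0,0,-0.1556],[0.4,0,0,0,-0.1556],[0.4,0,0,0,-0.1556],[0.4,0,0,0,-0.1556],[0.4,0,0,0,-0.1556],[0.4,0,0,0,-0.1556],[0.4,0,0,0,-0.1556],[0.4,0,0,0,-0.1556],[0.4,0,0,0,-0.1556],[0.4,0,0,0,-0.1556],[0.4,0,0,0,-0.1556]]'>/dev/null
python3 -m jog '[[0.4,0,0,0,-0.1556],[0.4,0,0,0,-0.1556],[0.4,0,0,0,-0.1556],[0.4,0,0,0,-0.1556],[0.4,0,0,0,-0.1556],[0.4,0,0,0,-0.1556],[0.4,0,0,0,-0.1556],[0.4,0,0,0,-0.1556],[0.4,0,0,0,-0.1556],[0.4,0,0,0,0],[0.4,0,0,0,0]]'
```

```text
time_s: 25.4
tool_pos: [0.4157, 0.1987, 0.1621]
tool_rot: [-180.0, -0.0, 154.2]
force: [0.6, 0.1, -1.5]
grip_width: 0.0587
grasp_force: 30.0
```

```bash
python3 -m jog '[[0.4,-0.634,-0.961,0,0],[0.4,-0.634,-0.961,0,0],[0.4,-0.634,-0.961,0,0],[0.4,-0.634,-0.961,0,0],[0.4,-0.634,-0.961,0,0],[0.4,-0.634,-0.961,0,0],[0.4,-0.634,-0.961,0,0],[0.4,-0.634,-0.961,0,0],[0.4,-0.634,-0.961,0,0],[0.4,-0.634,-0.961,0,0],[0.4,-0.634,-0.961,0,0],[0.4,-0.634,-0.961,0,0]]'>/dev/null
python3 -m jog '[[0.4,-0.634,-0.961,0,0],[0.4,-0.634,-0.961,0,0],[0.4,-0.634,-0.961,0,0],[0.4,-0.634,-0.961,0,0],[0.4,-0.634,-0.961,0,0],[0.4,-0.634,-0.961,0,0],[0.4,-0.634,-0.961,0,0],[0.4,-0.634,-0.961,0,0],[0.4,-0.634,-0.961,0,0],[0.4,-0.634,-0.961,0,0],[0.4,-0.634,-0.961,0,0],[0.4,-0.634,-0.961,0,0]]'>/dev/null
python3 -m jog '[[0.4,0,0,0,0],[0.4,0,0,0,0],[0.4,0,0,0,0]]'
```

```text
time_s: 27.65
tool_pos: [0.4914, -0.3478, 0.1618]
tool_rot: [180.0, -0.1, 154.3]
force: [0.5, 1.1, -1.9]
grip_width: 0.0589
grasp_force: 30.0
```

```bash
python3 -m jog '[[0.4,0.09,-0.1,0.9,0],[0.4,0,0,0.95,0],[0.4,0,0,0.95,0],[0.4,0,0,0.95,0],[0.4,0,0,0.95,0],[0.4,0,0,0.6,0],[0.4,0,0,0.15,0],[0.4,0,0,0,0],[0.4,0,0,0,0]]'
python3 -m jog '[[1,0,0,0,0],[1,0,0,0,0],[1,0,0,0,0],[1,0,0,0,0],[1,0,0,-0.5,0],[1,0,0,-1,0],[1,0,0,-1,0],[1,0,0,-1,0],[1,0,0,-1,0],[1,0,0,-1,0],[1,0,0,-1,0],[1,0,0,-1,0]]'
python3 -m jog '[[1,0,0,-1,0],[1,0,0,-1,0],[1,0,0,0,0],[1,0,0,0,0],[1,0,0,0,0],[1,0,0,0,0]]'
python3 -c "
from h import *
jars()
save(cam('scene'),'sc5.png',(80,150,280,290),4)
save(cam('side'),'s5.png',(260,230,420,420),3)" 2>/dev/null
```

```text
time_s: 28.4
tool_pos: [0.4897, -0.3491, 0.0541]
tool_rot: [180.0, 0.0, 154.5]
force: [0.0, -0.2, -1.7]
grip_width: 0.0587
grasp_force: 30.0
time_s: 29.4
tool_pos: [0.4889, -0.3499, 0.2055]
tool_rot: [180.0, 0.0, 154.4]
force: [0.4, -0.3, -0.5]
grip_width: 0.0871
grasp_force: 0.0
time_s: 29.9
tool_pos: [0.4886, -0.3491, 0.2427]
tool_rot: [180.0, -0.1, 154.4]
force: [0.7, 0.3, -1.0]
grip_width: 0.0876
grasp_force: 0.0
scene jar [ 0.4934 -0.3484] mean [ 0.4956 -0.3466] 0.0303 n 71 yaw 177.4
scene jar [ 0.5839 -0.1589] mean [ 0.5857 -0.156 ] 0.0307 n 0 yaw nan
side jar [ 0.4915 -0.3499] mean [ 0.4908 -0.3524] 0.03 n 169 yaw 172.2
```

View pics/sc5.png

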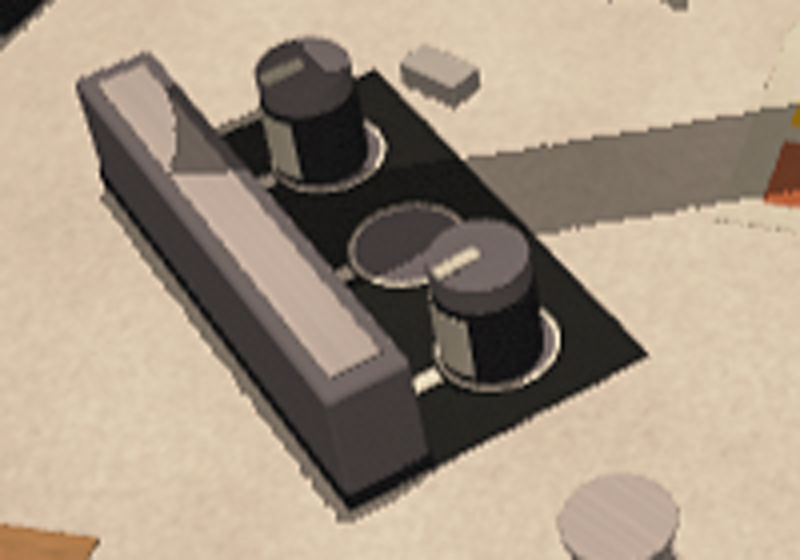

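View pics/s5.png

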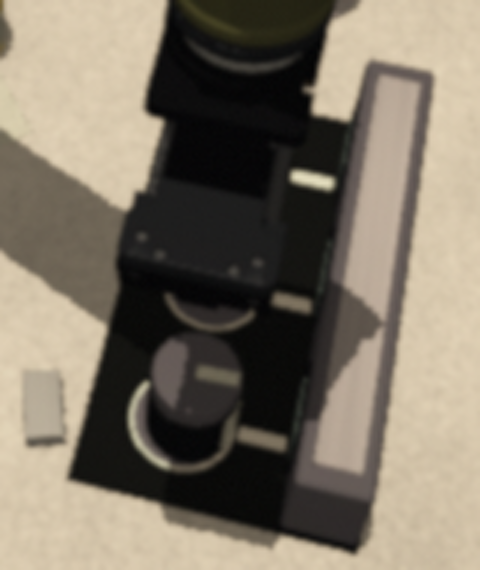

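Both jars stand inside their spot rings, with labels and bars toward the windows. Next I'll check the bar angles and then let a second pass.

```bash
python3 - <<'E'
from h import *
c=cam('scene'); s=cam('side')
f=lambda u,v:onz(c,80+u/4,150+v/4,.076)[:2]
g=lambda u,v:onz(s,260+u/3,230+v/3,.076)[:2]
for n,a,b in(('J1',f(478,252),f(433,273)),('J2',f(301,66),f(263,77)),('J2side',g(197,373),g(238,378))):
    d=b-a; print(n,a.round(4),np.degrees(np.arctan2(d[1],d[0])).round(1),np.hypot(*d).round(3))
h=lambda u,v:onz(c,80+u/4,150+v/4,0)[:2]
h2=lambda u,v:onz(s,260+u/3,230+v/3,0)[:2]
print('ticks',h(440,377),h(412,389), 'side ticks',[(np.degrees(np.arctan2(*(h2(*b)-h2(*a))[::-1]))).round(1) for a,b in(((290,177),(335,184)),((272,299),(312,306)),((238,434),(288,444)))])
E
python3 -m jog '[[1,0,0,0,0],[1,0,0,0,0],[1,0,0,0,0],[1,0,0,0,0],[1,0,0,0,0],[1,0,0,0,0],[1,0,0,0,0],[1,0,0,0,0],[1,0,0,0,0],[1,0,0,0,0],[1,0,0,0,0],[1,0,0,0,0]]'
```

```text
J1 [ 0.5822 -0.1586] -26.7 0.028
J2 [ 0.4944 -0.3475] -36.5 0.024
J2side [ 0.4929 -0.3527] -18.5 0.026
ticks [ 0.6148339  -0.17303208] [ 0.62962724 -0.18180449] side ticks [np.float64(-21.3), np.float64(-22.1), np.float64(-23.0)]
time_s: 31.2
tool_pos: [0.4891, -0.3495, 0.2436]
tool_rot: [180.0, -0.0, 154.4]
force: [-0.4, -0.9, -0.4]
grip_width: 0.087
grasp_force: 0.0
```

```bash
python3 -m jog '[[1,-0.1,0,0.95,0],[1,0,0,0.95,0],[1,0,0,0.95,0],[1,0,0,0.95,0],[1,0,0,0.95,0],[1,0,0,0.95,0],[1,0,0,0.95,0],[1,0,0,0.95,0],[1,0,0,0.95,0],[1,0,0,0.95,0],[1,0,0,0,0],[1,0,0,0,0]]'
python3 -m jog '[[0.4,0,0,0,0],[0.4,0,0,0,0],[0.4,0,0,0,0],[0.4,0,0,0,0],[0.4,0,0,0,0],[0.4,0,0,0,0]]' 30
python3 -m jog '[[0.4,0,0,-0.5,0],[0.4,0,0,-0.9,0],[0.4,0,0,-0.9,0],[0.4,0,0,-0.9,0],[0.4,0,0,-0.9,0],[0.4,0,0,-0.9,0],[0.4,0,0,-0.9,0],[0.4,0,0,-0.9,0],[0.4,0,0,-0.9,0],[0.4,0,0,-0.9,0],[0.4,0,0,0,0]]'
python3 -m jog '[[0.4,0,0,0,-0.1517],[0.4,0,0,0,-0.1517],[0.4,0,0,0,-0.1517],[0.4,0,0,0,-0.1517],[0.4,0,0,0,-0.1517],[0.4,0,0,0,-0.1517],[0.4,0,0,0,-0.1517],[0.4,0,0,0,0],[0.4,0,0,0,0]]'
```

```text
time_s: 32.2
tool_pos: [0.4903, -0.3501, 0.0531]
tool_rot: [-180.0, -0.1, 154.4]
force: [0.6, 0.4, -0.1]
grip_width: 0.0868
grasp_force: 0.0
time_s: 32.7
tool_pos: [0.4912, -0.3506, 0.0541]
tool_rot: [180.0, 0.1, 154.4]
force: [-1.0, -0.2, 1.9]
grip_width: 0.0585
grasp_force: 30.0
time_s: 33.62
tool_pos: [0.4918, -0.3519, 0.2293]
tool_rot: [-180.0, 0.3, 154.4]
force: [0.6, -1.6, -0.9]
grip_width: 0.0588
grasp_force: 30.0
time_s: 34.37
tool_pos: [0.4905, -0.3499, 0.2247]
tool_rot: [179.9, 0.1, -157.9]
force: [0.2, -0.6, -2.9]
grip_width: 0.059
grasp_force: 30.0
```

```bash
python3 -m jog '[[0.4,-0.478,0.955,0,0],[0.4,-0.478,0.955,0,0],[0.4,-0.478,0.955,0,0],[0.4,-0.478,0.955,0,0],[0.4,-0.478,0.955,0,0],[0.4,-0.478,0.955,0,0],[0.4,-0.478,0.955,0,0],[0.4,-0.478,0.955,0,0],[0.4,-0.478,0.955,0,0],[0.4,-0.478,0.955,0,0],[0.4,-0.478,0.955,0,0],[0.4,-0.478,0.955,0,0]]' >/dev/null
python3 -m jog '[[0.4,-0.478,0.955,0,0],[0.4,-0.478,0.955,0,0],[0.4,-0.478,0.955,0,0],[0.4,-0.478,0.955,0,0],[0.4,-0.478,0.955,0,0],[0.4,-0.478,0.955,0,0],[0.4,-0.478,0.955,0,0],[0.4,-0.478,0.955,0,0],[0.4,-0.478,0.955,0,0],[0.4,-0.478,0.955,0,0],[0.4,-0.478,0.955,0,0],[0.4,-0.478,0.955,0,0]]' >/dev/null
python3 -m jog '[[0.4,-0.478,0.955,0,0],[0.4,-0.478,0.955,0,0],[0.4,-0.478,0.955,0,0],[0.4,-0.478,0.955,0,0],[0.4,-0.478,0.955,0,0],[0.4,-0.478,0.955,0,0],[0.4,-0.478,0.955,0,0],[0.4,0,0,0,0],[0.4,0,0,0,0],[0.4,0,0,0,0]]'
python3 - <<'E'
from h import *
T=tool(); print(T[:2,3]@ex,T[:2,3]@ey)
c=cam('side');P=cloud(c);s=P[...,:2]@ex;t=P[...,:2]@ey
# carton near wall & floor check
m=(abs(P[...,2]-.1)<.004)&(s<.6)&(s>.5)&(t>-.15)&(t<-.02); print('near wall top s',np.percentile(s[m],[5,50,95]))
m=(abs(P[...,2]-.005)<.004)&(s<.7)&(s>.5)&(t>-.15)&(t<.15); print('floor s,t',m.sum(),s[m].min(),s[m].max() if m.any() else 0)
E
```

```text
time_s: 37.2
tool_pos: [0.5431, 0.308, 0.2247]
tool_rot: [-179.9, -0.1, -158.0]
force: [0.5, 0.6, -0.8]
grip_width: 0.0592
grasp_force: 30.0
0.6191936621900695 0.07995607851292955
near wall top s [0.54976953 0.55226258 0.55585914]
floor s,t 2065 0.5000724219902192 0.6997660740961278
```

```bash
python3 -m jog '[[0.4,0,0,0.95,0],[0.4,0,0,0.95,0],[0.4,0,0,0.95,0],[0.4,0,0,0.95,0],[0.4,0,0,0.95,0],[0.4,0,0,0.95,0],[0.4,0,0,0.95,0],[0.4,0,0,0.95,0],[0.4,0,0,0.45,0],[0.4,0,0,0.1,0],[0.4,0,0,0,0],[0.4,0,0,0,0]]'
```

```text
time_s: 38.25
tool_pos: [0.5437, 0.3096, 0.0639]
tool_rot: [180.0, 0.1, -157.9]
force: [-0.2, 1.3, -2.2]
grip_width: 0.0586
grasp_force: 30.0
```

```bash
python3 -m jog '[[0.4,0,0,0.15,0],[0.4,0,0,0.05,0],[0.4,0,0,0,0]]'
python3 -m jog '[[1,0,0,0,0],[1,0,0,0,0],[1,0,0,0,0],[1,0,0,0,0],[1,0,0,-0.5,0],[1,0,0,-1,0],[1,0,0,-1,0],[1,0,0,-1,0],[1,0,0,-1,0],[1,0,0,-1,0],[1,0,0,-1,0],[1,0,0,-1,0]]'
python3 -m jog '[[1,0,0,-1,0],[1,0,0,-1,0],[1,0,0,0,0],[1,0,0,0,0]]'
python3 -c "
from h import *
jars()" 2>/dev/null
```

```text
time_s: 38.5
tool_pos: [0.5429, 0.3099, 0.0592]
tool_rot: [180.0, 0.1, -157.9]
force: [-0.0, -0.2, -2.1]
grip_width: 0.059
grasp_force: 30.0
time_s: 39.5
tool_pos: [0.5427, 0.3096, 0.2107]
tool_rot: [180.0, 0.1, -157.9]
force: [0.4, 1.0, -1.2]
grip_width: 0.0869
grasp_force: 0.0
time_s: 39.83
tool_pos: [0.5434, 0.31, 0.2507]
tool_rot: [179.9, 0.2, -157.9]
force: [-0.8, -0.4, -0.0]
grip_width: 0.087
grasp_force: 0.0
scene jar [ 0.5847 -0.1593] mean [ 0.5858 -0.1558] 0.0303 n 0 yaw nan
side jar [0.5427 0.3077] mean [0.54  0.302] 0.0309 n 0 yaw nan
side jar [ 0.5825 -0.1609] mean [ 0.5806 -0.1622] 0.0301 n 22 yaw 51.0
```

```bash
python3 -m jog '[[1,0.292,-0.936,0,0],[1,0.292,-0.936,0,0],[1,0.292,-0.936,0,0],[1,0.292,-0.936,0,0],[1,0.292,-0.936,0,0],[1,0.292,-0.936,0,0],[1,0.292,-0.936,0,0],[1,0.292,-0.936,0,0],[1,0.292,-0.936,0,0],[1,0.292,-0.936,0,0],[1,0.292,-0.936,0,0],[1,0.292,-0.936,0,0]]'>/dev/null
python3 -m jog '[[1,0.292,-0.936,0,0],[1,0.292,-0.936,0,0],[1,0.292,-0.936,0,0],[1,0.292,-0.936,0,0],[1,0.292,-0.936,0,0],[1,0.292,-0.936,0,0],[1,0.292,-0.936,0,0],[1,0.292,-0.936,0,0],[1,0.292,-0.936,0,0],[1,0.292,-0.936,0,0],[1,0.292,-0.936,0,0],[1,0.292,-0.936,0,0]]'>/dev/null
python3 -m jog '[[1,0,0,0,0],[1,0,0,0,0],[1,0,0,0,0]]'
python3 -c "
from h import *
jars()" 2>/dev/null
```

```text
time_s: 42.18
tool_pos: [0.5815, -0.1581, 0.2476]
tool_rot: [179.9, -0.1, -157.9]
force: [-0.1, -0.4, -0.4]
grip_width: 0.0869
grasp_force: 0.0
scene jar [ 0.5836 -0.1576] mean [ 0.5865 -0.1567] 0.0312 n 75 yaw -100.9
side jar [0.5423 0.3086] mean [0.5401 0.3004] 0.0304 n 0 yaw nan
side jar [ 0.5807 -0.1599] mean [ 0.5813 -0.1627] 0.0303 n 0 yaw nan
```

Down from .2476 to .053, then grasp and lift.

```bash
python3 -m jog '[[1,0,0,0.97,0],[1,0,0,0.97,0],[1,0,0,0.97,0],[1,0,0,0.97,0],[1,0,0,0.97,0],[1,0,0,0.97,0],[1,0,0,0.97,0],[1,0,0,0.97,0],[1,0,0,0.97,0],[1,0,0,0.97,0],[1,0,0,0,0],[1,0,0,0,0]]'
python3 -m jog '[[0.4,0,0,0,0],[0.4,0,0,0,0],[0.4,0,0,0,0],[0.4,0,0,0,0],[0.4,0,0,0,0],[0.4,0,0,0,0]]' 30
python3 -m jog '[[0.4,0,0,-0.5,0],[0.4,0,0,-0.9,0],[0.4,0,0,-0.9,0],[0.4,0,0,-0.9,0],[0.4,0,0,-0.9,0],[0.4,0,0,-0.9,0],[0.4,0,0,-0.9,0],[0.4,0,0,-0.9,0],[0.4,0,0,-0.9,0],[0.4,0,0,-0.9,0],[0.4,0,0,0,0],[0.4,0,0,0,0]]'
```

```text
time_s: 43.28
tool_pos: [0.5812, -0.158, 0.0538]
tool_rot: [179.9, -0.1, -157.8]
force: [-0.0, -1.1, 0.2]
grip_width: 0.0868
grasp_force: 0.0
time_s: 43.78
tool_pos: [0.5824, -0.1596, 0.0552]
tool_rot: [-180.0, 0.1, -157.9]
force: [0.4, -1.1, 1.5]
grip_width: 0.0587
grasp_force: 30.0
time_s: 44.78
tool_pos: [0.582, -0.1595, 0.2271]
tool_rot: [-180.0, 0.1, -157.9]
force: [-0.6, 0.0, -3.6]
grip_width: 0.0582
grasp_force: 30.0
```

```bash
python3 -m jog '[[0.4,-0.413,0.942,0,0],[0.4,-0.413,0.942,0,0],[0.4,-0.413,0.942,0,0],[0.4,-0.413,0.942,0,0],[0.4,-0.413,0.942,0,0],[0.4,-0.413,0.942,0,0],[0.4,-0.413,0.942,0,0],[0.4,-0.413,0.942,0,0],[0.4,-0.413,0.942,0,0],[0.4,-0.413,0.942,0,0],[0.4,-0.413,0.942,0,0],[0.4,-0.413,0.942,0,0]]'>/dev/null
python3 -m jog '[[0.4,-0.413,0.942,0,0],[0.4,-0.413,0.942,0,0],[0.4,-0.413,0.942,0,0],[0.4,-0.413,0.942,0,0],[0.4,-0.413,0.942,0,0],[0.4,0,0,0,0],[0.4,0,0,0,0],[0.4,0,0,0,0]]'
```

```text
time_s: 46.45
tool_pos: [0.5908, 0.189, 0.225]
tool_rot: [-179.9, -0.2, -157.9]
force: [0.1, -0.3, -2.6]
grip_width: 0.0588
grasp_force: 30.0
```

```bash
python3 -m jog '[[0.4,0,0,0.97,0],[0.4,0,0,0.97,0],[0.4,0,0,0.97,0],[0.4,0,0,0.97,0],[0.4,0,0,0.97,0],[0.4,0,0,0.97,0],[0.4,0,0,0.97,0],[0.4,0,0,0.97,0],[0.4,0,0,0.4,0],[0.4,0,0,0.1,0],[0.4,0,0,0,0],[0.4,0,0,0,0]]'
python3 -m jog '[[1,0,0,0,0],[1,0,0,0,0],[1,0,0,0,0],[1,0,0,0,0],[1,0,0,-0.5,0],[1,0,0,-1,0],[1,0,0,-1,0],[1,0,0,-1,0],[1,0,0,-1,0],[1,0,0,-1,0],[1,0,0,-1,0],[1,0,0,-1,0]]'
python3 -m jog '[[1,0,0,-1,0],[1,0,0,-1,0],[1,0,0,-1,0],[1,0,0,-1,0],[1,0,0,0,0]]'
python3 -c "
from h import *
jars()
c=cam('side');lid(c);lid(cam('scene'));save(c,'s6.png',(200,30,400,230),3)" 2>/dev/null
```

```text
time_s: 47.45
tool_pos: [0.5922, 0.1898, 0.0621]
tool_rot: [180.0, 0.1, -158.0]
force: [-0.0, 0.2, -2.4]
grip_width: 0.0588
grasp_force: 30.0
time_s: 48.45
tool_pos: [0.5915, 0.1902, 0.2136]
tool_rot: [180.0, 0.1, -157.9]
force: [0.4, 0.1, 0.3]
grip_width: 0.0872
grasp_force: 0.0
time_s: 48.87
tool_pos: [0.5934, 0.1906, 0.2972]
tool_rot: [180.0, 0.5, -157.9]
force: [-0.5, -0.7, 0.2]
grip_width: 0.0869
grasp_force: 0.0
side jar [0.5417 0.3083] mean [0.5412 0.301 ] 0.0314 n 0 yaw nan
side jar [0.591  0.1906] mean [0.5896 0.1837] 0.0315 n 0 yaw nan
lid n 3143 angle 1.5642084570888632 top z 0.23600914374746026 s at .101 0.6809171607083213
lid n 9018 angle 1.5534649652707444 top z 0.23563501839413492 s at .101 0.6884277006287202
```

View pics/s6.png

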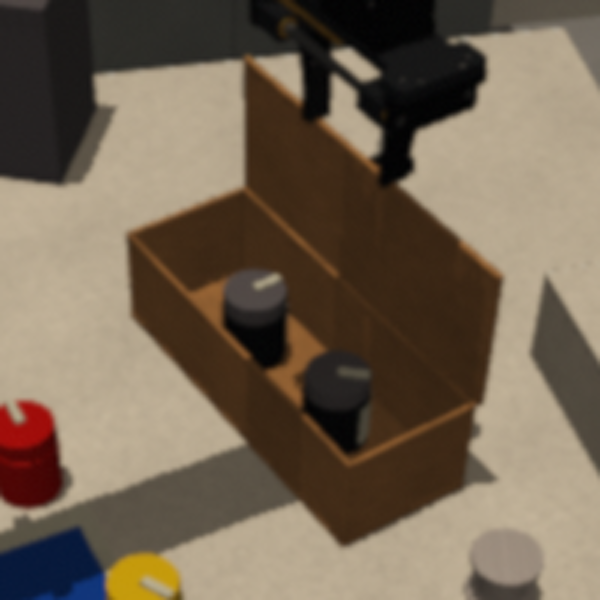

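The side view shows both jars upright in the carton at (255,318) and (338,400), with the lid about upright. I'll push the lid shut from outside with closed fingers, beside the handle.

```bash
python3 -m jog '[[0,0,0,0,0],[0,-0.85,0.79,0,0],[0,-0.85,0.79,0,0],[0,-0.85,0.79,0,0],[0,-0.85,0.79,0,0],[0,-0.85,0.79,0,0],[0,-0.85,0.79,0,0],[0,-0.85,0.79,0,0],[0,0,0,0,0],[0,0,0,0,0],[0,0,0,0,0]]'
python3 -c "
from h import *
T=tool(); print(T[:2,3]@ex,T[:2,3]@ey)"
```

```text
time_s: 49.98
tool_pos: [0.6599, 0.3363, 0.2904]
tool_rot: [-179.9, -0.1, -158.0]
force: [0.3, 0.1, -0.1]
grip_width: 0.0217
grasp_force: 0.0
0.7380924635939913 0.0620428656389575
```

```bash
python3 -m jog '[[0,0,0,0.75,0],[0,0,0,0.75,0],[0,0,0,0.75,0],[0,0,0,0.75,0],[0,0,0,0,0],[0,0,0,0,0]]'
python3 -m jog '[[0,0.48,0,0,0],[0,0.48,0,0,0],[0,0.48,0,0,0],[0,0.48,0,0,0],[0,0.49,0,0.03,0],[0,0.49,0,0.04,0],[0,0.49,0,0.04,0],[0,0.46,0,0.16,0],[0,0.46,0,0.16,0],[0,0.46,0,0.16,0]]'
python3 -m jog '[[0,0.4,0,0.28,0],[0,0.4,0,0.28,0],[0,0.4,0,0.28,0],[0,0.32,0,0.37,0],[0,0.32,0,0.37,0],[0,0.32,0,0.37,0],[0,0,0,0,0]]'
python3 -c "
from h import *
T=tool(); print(T[:2,3]@ex,T[:2,3]@ey)
lid(cam('scene'))"
```

```text
time_s: 50.48
tool_pos: [0.6596, 0.3359, 0.2313]
tool_rot: [-180.0, -0.1, -158.0]
force: [0.8, 0.1, 0.5]
grip_width: 0.0007
grasp_force: 0.0
time_s: 51.32
tool_pos: [0.5721, 0.3009, 0.2218]
tool_rot: [180.0, 0.2, -158.0]
force: [-0.3, -0.2, 0.2]
grip_width: 0.0005
grasp_force: 0.0
time_s: 51.9
tool_pos: [0.5309, 0.2843, 0.1811]
tool_rot: [180.0, -0.0, -158.0]
force: [-0.1, -0.2, -0.4]
grip_width: 0.0001
grasp_force: 0.0
0.5989155949770109 0.06266097272973964
lid n 9019 angle 1.5531350087131597 top z 0.23551680223015584 s at .101 0.6884490027139432
```

```bash
python3 -c "
from h import *
c=cam('side');lid(c);save(c,'s7.png',(200,0,400,200),2.5)
lid(cam('scene'))"
```

```text
lid n 2256 angle 1.5638454475437662 top z 0.23597595558131995 s at .101 0.6810255440225854
lid n 9000 angle 1.5534886881259833 top z 0.2355520120418652 s at .101 0.6884271761397321
```

View pics/s7.png

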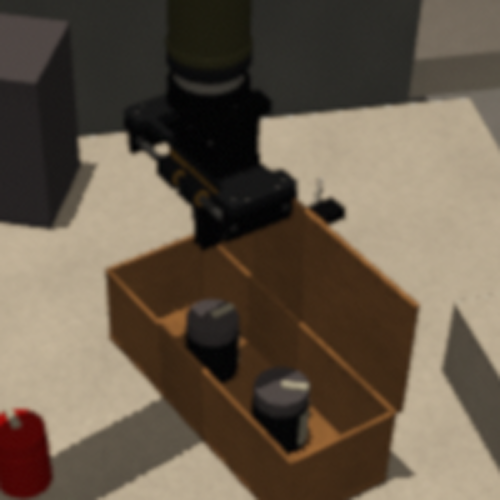

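The view shows the fingers inside the lid line and the lid still upright, unmoved. Pushing on the panel didn't work, so I'll pinch the handle as described, with a firmer grip.

```bash
python3 -m jog '[[0,0,0,-1,0],[0,0,0,-1,0],[0,0,0,-1,0],[0,0,0,-1,0],[0,0,0,-1,0],[1,-0.84,-0.325,0,0],[1,-0.84,-0.325,0,0],[1,-0.84,-0.325,0,0],[1,-0.84,-0.325,0,0],[1,-0.84,-0.325,0,0],[1,-0.84,-0.325,0,0],[1,-0.84,-0.325,0,0]]'
python3 -m jog '[[1,0,0,0,0],[1,0,0,0,0],[1,0,0,0,0],[1,0,0,0,0]]'
python3 -c "
from h import *
T=tool(); print(T[:2,3]@ex,T[:2,3]@ey)
lid(cam('scene'));lid(cam('side'))
c=cam('scene');P=cloud(c);col=c['color'].astype(int);s=P[...,:2]@ex;t=P[...,:2]@ey
m=(s>.692)&(s<.76)&(abs(t-.018)<.04)&(col.sum(-1)<110)&(P[...,2]>.18)&(P[...,2]<.24)
print(m.sum(),[np.percentile(q[m],[2,50,98]).round(4) for q in(s,t,P[...,2])])"
```

```text
time_s: 53.05
tool_pos: [0.6593, 0.2876, 0.2817]
tool_rot: [-180.0, 0.1, -157.9]
force: [0.8, -0.3, 0.1]
grip_width: 0.0395
grasp_force: 0.0
time_s: 53.38
tool_pos: [0.6573, 0.2879, 0.2814]
tool_rot: [180.0, 0.0, -157.9]
force: [0.3, -0.4, 0.2]
grip_width: 0.0658
grasp_force: 0.0
0.7173214256701429 0.01823254796769036
lid n 8991 angle 1.5533247935677188 top z 0.2355202085588093 s at .101 0.6884450674795779
lid n 3179 angle 1.5665977382109224 top z 0.2361817222806167 s at .101 0.6807751072617241
333 [array([0.693 , 0.7152, 0.7294]), array([0.0045, 0.0165, 0.0289]), array([0.2153, 0.2233, 0.226 ])]
```

```bash
python3 -m jog '[[1,0,-0.05,0.84,0],[1,0,0,0.84,0],[1,0,0,0.84,0],[1,0,0,0.84,0],[1,0,0,0,0],[0.2,0,0,0,0],[0.2,0,0,0,0],[0.2,0,0,0,0],[0.2,0,0,0,0],[0.2,0,0,0,0],[0.2,0,0,0,0],[0.2,0,0,0,0]]' 40
python3 -m jog '[[0.2,0,0,0,0],[0.2,0,0,0,0]]' 40
python3 -c "
from h import *
T=tool(); print(T[:2,3]@ex,T[:2,3]@ey)"
```

```text
time_s: 54.53
tool_pos: [0.6583, 0.2865, 0.2138]
tool_rot: [180.0, 0.0, -157.9]
force: [-0.6, 0.8, 0.4]
grip_width: 0.0482
grasp_force: 0.0
time_s: 54.7
tool_pos: [0.6581, 0.2865, 0.2134]
tool_rot: [180.0, -0.0, -157.9]
force: [-0.0, -0.5, 0.2]
grip_width: 0.0352
grasp_force: 0.0
0.7175928921272445 0.01660888417098022
```

```bash
python3 -m jog '[[0.2,0,0,0,0],[0.2,0,0,0,0],[0.2,0,0,0,0],[0.2,0,0,0,0]]' 40
python3 -m jog '[[0.2,0.38,0,-0.086,0],[0.2,0.38,0,-0.086,0],[0.2,0.388,0,-0.035,0],[0.2,0.388,0,-0.035,0],[0.2,0.39,0,0.015,0],[0.2,0.39,0,0.015,0]]' 40
python3 -m jog '[[0.2,0,0,0,0],[0.2,0,0,0,0]]' 40
python3 -c "
from h import *
T=tool(); print(T[:2,3]@ex,T[:2,3]@ey)
lid(cam('scene'))"
```

```text
time_s: 55.03
tool_pos: [0.6581, 0.2866, 0.2134]
tool_rot: [180.0, -0.0, -157.9]
force: [0.4, 0.6, -0.4]
grip_width: 0.0185
grasp_force: 0.0
time_s: 55.53
tool_pos: [0.6146, 0.2688, 0.218]
tool_rot: [180.0, 0.1, -157.9]
force: [1.6, 0.6, -1.6]
grip_width: 0.0178
grasp_force: 0.8
time_s: 55.7
tool_pos: [0.6144, 0.269, 0.218]
tool_rot: [180.0, -0.0, -157.9]
force: [0.9, 0.9, -0.3]
grip_width: 0.0175
grasp_force: 0.0
0.6705277907136321 0.016949440426510753
lid n 10485 angle 1.3512099466103582 top z 0.23276412358676393 s at .101 0.6884998981425361
```

```bash
python3 -c "
from h import *
a=cam('scene')['color'][150:350,270:530];b=cam('side')['color'][20:220,220:420];w=cam('wrist')['color'][::2,::2]
A=cv2.resize(a,(420,323),interpolation=2);B=cv2.resize(b,(323,323),interpolation=2)
W=np.zeros((270,743,3),np.uint8);W[:210,:280]=w
cv2.imwrite('pics/m8.png',np.vstack([np.hstack([A,B]),W])[...,::-1])"
```

```text
(no output)
```

View pics/m8.png

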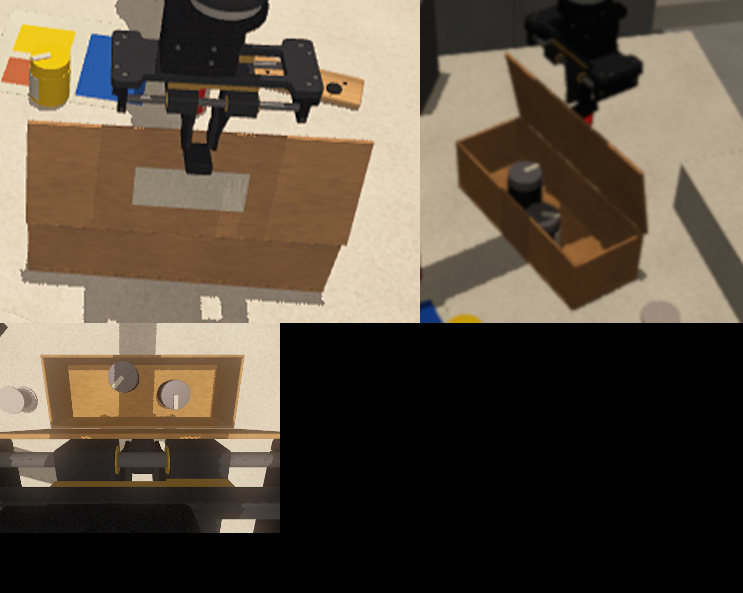

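Both jars are still in the carton, though one was knocked closer to the other. The handle at (198,160) in the scene part sits just under the closed fingertips, so the grip missed it. I'll measure the fingertip height.

```bash
python3 -c "
from h import *
T=tool(); s0,t0=T[:2,3]@ex,T[:2,3]@ey; print(s0,t0,T[2,3])
for n in('scene','side'):
    c=cam(n);P=cloud(c);col=c['color'].astype(int);s=P[...,:2]@ex;t=P[...,:2]@ey;z=P[...,2]
    m=(s>.6)&(s<.76)&(abs(t-.018)<.06)&(col.sum(-1)<130)&(z>.15)&(z<.3)
    for a in np.arange(.19,.27,.006):
        k=m&(abs(z-a)<.003)
        if k.sum()>3: print(n,a.round(3),k.sum(),'s',s[k].min().round(3),s[k].max().round(3),'t',t[k].min().round(3),t[k].max().round(3))
"
```

```text
0.6713295229801921 0.01677320408343269 0.21755527147400702
scene 0.22 37 s 0.662 0.706 t 0.004 0.029
scene 0.226 177 s 0.666 0.707 t 0.004 0.03
scene 0.232 80 s 0.677 0.705 t 0.001 0.034
scene 0.238 40 s 0.668 0.685 t -0.001 0.034
scene 0.244 42 s 0.66 0.685 t -0.001 0.034
scene 0.25 34 s 0.669 0.686 t -0.001 0.034
scene 0.256 43 s 0.665 0.685 t -0.001 0.034
scene 0.262 30 s 0.676 0.685 t -0.002 0.036
scene 0.268 44 s 0.674 0.686 t -0.003 0.037
side 0.19 41 s 0.659 0.664 t -0.041 0.073
side 0.196 41 s 0.658 0.663 t -0.038 0.078
side 0.202 43 s 0.657 0.661 t -0.039 0.078
side 0.208 48 s 0.655 0.66 t -0.042 0.077
side 0.214 47 s 0.655 0.682 t -0.041 0.076
side 0.22 64 s 0.653 0.697 t -0.039 0.076
side 0.226 68 s 0.65 0.699 t -0.04 0.073
side 0.232 48 s 0.65 0.701 t -0.035 0.052
side 0.238 36 s 0.654 0.682 t -0.019 0.033
side 0.244 26 s 0.661 0.683 t -0.004 0.032
side 0.25 34 s 0.659 0.682 t -0.004 0.03
side 0.256 27 s 0.661 0.68 t -0.002 0.035
side 0.262 30 s 0.661 0.683 t -0.007 0.034
side 0.268 25 s 0.661 0.678 t -0.006 0.031
```

The fingertips appear to end near z 0.23 with the TCP reading 0.2175, about 29 mm higher than the stated geometry. I'll lift clear and check that before relying on it.

```bash
python3 -m jog '[[0.2,0,0,-1,0],[0.2,0,0,-1,0],[0.2,0,0,-1,0],[0.2,-0.5,0,-0.5,0],[0.2,-0.5,0,0,0],[0.2,0,0,0,0],[0.2,0,0,0,0]]'
python3 -c "
from h import *
T=tool(); s0,t0=T[:2,3]@ex,T[:2,3]@ey; print(s0,t0,T[2,3])
for n in('scene','side'):
    c=cam(n);lid(c);P=cloud(c);col=c['color'].astype(int);s=P[...,:2]@ex;t=P[...,:2]@ey;z=P[...,2]
    m=(s>s0-.06)&(s<s0+.06)&(abs(t-t0)<.06)&(col.sum(-1)<150)&(z>.24)&(z<.34)
    print(n,m.sum(),'lowest',np.sort(z[m])[:12].round(4))
    h=(s>.66)&(s<.75)&(abs(t-t0)<.04)&(col.sum(-1)<130)&(z>.18)&(z<.238); print(' handle',h.sum(),[np.percentile(q[h],[2,50,98]).round(4) for q in(s,t,z)] if h.any() else '')
"
```

```text
time_s: 56.58
tool_pos: [0.6337, 0.2765, 0.2869]
tool_rot: [-180.0, -0.1, -157.9]
force: [-0.1, -0.1, -0.5]
grip_width: 0.0175
grasp_force: 0.0
0.6912284015549983 0.016606438308990862 0.2868777968092744
lid n 10651 angle 1.3508959141497499 top z 0.23295618918321848 s at .101 0.6885588823770095
scene 298 lowest [0.301  0.3021 0.3022 0.3024 0.3027 0.3029 0.3031 0.3035 0.3035 0.3035
 0.3036 0.3038]
 handle 300 [array([0.6661, 0.6908, 0.7051]), array([0.0045, 0.0167, 0.029 ]), array([0.2208, 0.2264, 0.2309])]
lid n 2314 angle 1.3645098408138105 top z 0.2339703944104072 s at .101 0.680702273159315
side 217 lowest [0.3018 0.302  0.3027 0.3031 0.3031 0.3032 0.3034 0.3038 0.304  0.3043
 0.3047 0.3052]
 handle 196 [array([0.6601, 0.6708, 0.6966]), array([-0.0209,  0.0118,  0.0545]), array([0.1812, 0.2188, 0.2308])]
```

Confirmed: the tips are 15 mm above the reported TCP height, about 32 mm off the stated geometry, so I'll grip that much lower.

```bash
python3 -m jog '[[0.8,0,0,0,0],[0.8,0,0,0,0],[0.8,0,0,0,0],[0.8,0,0,0,0],[0.8,0,0,0,0],[0.8,0,0,1,0],[0.8,0,0,1,0],[0.8,0,0,1,0],[0.8,0,0,1,0],[0.8,0,0,1,0],[0.8,0,0,0,0],[0.8,0,0,0,0]]'
python3 -m jog '[[0.2,0,0,0,0],[0.2,0,0,0,0],[0.2,0,0,0,0],[0.2,0,0,0,0],[0.2,0,0,0,0],[0.2,0,0,0,0],[0.2,0,0,0,0],[0.2,0,0,0,0]]' 30
python3 -c "
from h import *
T=tool(); print(T[:2,3]@ex,T[:2,3]@ey)"
```

```text
time_s: 57.68
tool_pos: [0.633, 0.2765, 0.1868]
tool_rot: [-180.0, -0.1, -157.9]
force: [-0.0, 0.2, 0.5]
grip_width: 0.0694
grasp_force: 0.0
time_s: 58.35
tool_pos: [0.6335, 0.2772, 0.1877]
tool_rot: [179.9, 0.0, -157.9]
force: [0.6, -2.7, 0.4]
grip_width: 0.0253
grasp_force: 30.0
0.6912854191509293 0.017270686896691145
```

```bash
python3 -m jog '[[0.2,0.367,0,0,0],[0.2,0.367,0,0,0],[0.2,0.365,0,0.042,0],[0.2,0.365,0,0.042,0],[0.2,0.357,0,0.086,0],[0.2,0.357,0,0.086,0],[0.2,0.344,0,0.129,0],[0.2,0.344,0,0.129,0],[0.2,0.326,0,0.169,0],[0.2,0.326,0,0.169,0]]' 30
python3 -m jog '[[0.2,0.302,0,0.208,0],[0.2,0.302,0,0.208,0],[0.2,0.275,0,0.243,0],[0.2,0.275,0,0.243,0],[0.2,0.243,0,0.275,0],[0.2,0.243,0,0.275,0],[0.2,0,0,0,0]]' 30
python3 -c "
from h import *
T=tool(); print(T[:2,3]@ex,T[:2,3]@ey)"
```

```text
time_s: 59.18
tool_pos: [0.5678, 0.2503, 0.1706]
tool_rot: [180.0, 0.0, -157.9]
force: [2.4, 3.7, 1.1]
grip_width: 0.0257
grasp_force: 30.0
time_s: 59.77
tool_pos: [0.5373, 0.2378, 0.1398]
tool_rot: [180.0, -0.0, -157.9]
force: [3.8, 4.7, -3.4]
grip_width: 0.0257
grasp_force: 30.0
0.5872976696535578 0.017203583622547702
```

```bash
python3 -m jog '[[0.2,0.208,0,0.302,0],[0.2,0.208,0,0.302,0],[0.2,0.169,0,0.326,0],[0.2,0.169,0,0.326,0],[0.2,0.129,0,0.344,0],[0.2,0.129,0,0.344,0],[0.2,0,0,0.1,0],[0.2,0,0,0.1,0],[0.2,0,0,0,0]]' 30
python3 -c "
from h import *
for n in('scene','side'):
    c=cam(n);P=cloud(c);col=c['color'].astype(int);s=P[...,:2]@ex;t=P[...,:2]@ey;z=P[...,2]
    for a,b in((.56,.60),(.64,.68)):
        m=(s>a)&(s<b)&(abs(t-.018)<.16)&(abs(t-.018)>.06)&(col[...,0]-col[...,2]>20)&(z>.09)&(z<.16)
        print(n,a,m.sum(),np.median(z[m]).round(4))"
```

```text
time_s: 60.52
tool_pos: [0.5199, 0.2308, 0.1003]
tool_rot: [179.9, 0.1, -157.9]
force: [-1.6, 3.3, 11.7]
grip_width: 0.0258
grasp_force: 30.0
scene 0.56 1560 0.1073
scene 0.64 1896 0.1074
side 0.56 723 0.1077
side 0.64 435 0.1077
```

```bash
python3 -m jog '[[0.8,0,0,0,0],[0.8,0,0,0,0],[0.8,0,0,0,0],[0.8,0,0,0,0],[0.8,0,0,0,0],[0.8,0,0,-0.8,0],[0.8,0,0,-1,0],[0.8,0,0,-1,0],[0.8,0,0,-1,0],[0.8,0,0,-1,0],[0.8,0,0,-1,0],[0.8,0,0,0,0]]'
python3 -m jog '[[0.8,0,0,-1,0],[0.8,0,0,-1,0],[0.8,0,0,-1,0],[0.8,0,0,0,0],[0.8,0,0,0,0]]'
python3 -c "
from h import *
for n in('scene','side'):
    c=cam(n);P=cloud(c);col=c['color'].astype(int);s=P[...,:2]@ex;t=P[...,:2]@ey;z=P[...,2]
    m=(s>.555)&(s<.68)&(abs(t-.018)<.16)&(abs(t-.018)>.03)&(col[...,0]-col[...,2]>20)&(z>.09)&(z<.16)
    f=np.polyfit(s[m],z[m],1); print(n,m.sum(),'tilt',-f[0],'z',np.median(z[m]).round(4))
c=cam('scene');c2=cam('side');cv2.imwrite('pics/end.png',np.hstack([cv2.resize(c['color'][140:350,130:550],(400,200)),cv2.resize(c2['color'],(400,300))[:200]])[...,::-1])"
```

```text
time_s: 61.62
tool_pos: [0.5214, 0.2306, 0.2187]
tool_rot: [180.0, 0.3, -157.9]
force: [0.4, 0.0, -0.1]
grip_width: 0.0696
grasp_force: 0.0
time_s: 62.03
tool_pos: [0.5197, 0.23, 0.2748]
tool_rot: [180.0, 0.1, -157.9]
force: [0.4, 0.2, -0.3]
grip_width: 0.0697
grasp_force: 0.0
scene 6936 tilt -0.00014252511269162308 z 0.1075
side 2991 tilt -0.0008315895644001929 z 0.1076
```

View pics/end.png

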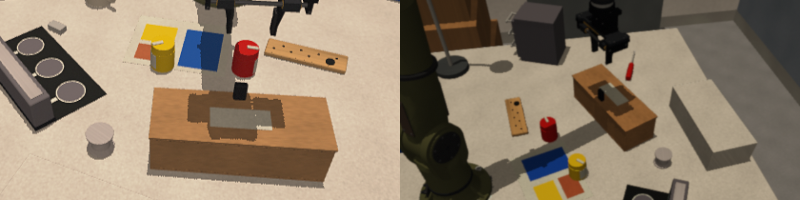

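The last view shows the lid flat shut, the gripper clear, and the spool and battery where they were.

```bash
python3 -c "
from cell import env
print(env.sign_off())"
```

```text
the job is handed in; nothing more can be done
None
```

I handed the job in at about 62 s, with no verdict returned: both jars present stood together on reader spots for over a second, labels to the windows, then went upright into the carton, and its lid measured shut. One jar shifted inside the carton but still looked upright before I closed the lid, the spool and battery looked unmoved, and the fingertips sat about 32 mm higher than the stated tool geometry, so the first lid grips slipped or missed until I gripped lower.

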